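Replace the tin at the back of the pantry bin

TASK

The plain low tin at the back of the narrow bamboo bin is nearly empty: take the canister and the jar that stand in front of it out onto the wooden board, stand the old tin in the middle of the kitchen scale's pan to be weighed, and put the new tin with the cardboard band in its place at the back of the bin. Then put the canister and the jar back in the bin, each where it stood before. Keep all four upright and leave the mug, the vase and the potted plant alone.

Things in the scene. Friction and masses are not known exactly. Their poses are not given: they have to be found in the camera images.
- bin: Narrow open bamboo bin, fixed; outside 258 (x) x 92 (y) x 80 mm high, walls 4, floor 5 thick. Origin: centre of underside; +x along it to the back, -x front has a dark pull slot. On its floor in single file, within 2 mm: canister and jar in either order at x = -78 (front) and -6 (middle), old tin at +62 (back), y = 0. Free: 34 mm behind the old tin, about 8 mm in front of it.
- board: Rectangular brown wooden serving board lying on the counter, fixed: 150 (its x) x 230 (its y) mm, top 15 mm above the counter. Origin: centre of its underside; z up. The side area for the canister and the jar; they may stand anywhere on it. It lies left or right of the bin, the scale on the other side.
- scale: Flat black kitchen scale, fixed, with a round steel pan 124 mm across whose flat top is 24 mm above the counter; display and keys on the side towards the robot. Origin: on the counter under the centre of the pan; body 185 (its x) x 145 (its y) mm, reaching from x = -110 to +75 mm; z up. The pan does not move under load.
- canister: Loose square white ceramic storage canister with a pale wooden lid that stays on: 60 x 60 mm (corners rounded), 150 mm tall, 0.3 to 0.65 kg. Origin: centre of its underside; x and y square to its sides (at the start parallel to the bin's within 0.05 rad), z up. Can be gripped on its flat sides above the bin's rim.
- jar: Loose round amber glass jar with a steel lid that stays on: 62 mm in diameter up to 138 mm, lid 58 mm in diameter, 170 mm tall, 0.35 to 0.7 kg. Origin: centre of its underside; z up along its axis. Can be gripped on its body above the bin's rim.
- old_tin: Loose plain low round steel tin without a band: 58 mm in diameter (lid 59), 48 mm tall, about 0.1 kg. At the start at the back of the bin, wholly below its rim. Origin: centre of its underside; z up.
- new_tin: Loose round steel tin with a brown cardboard band: 58 mm in diameter (lid 59), 60 mm tall, about 0.22 kg. At the start alone on the counter, nearer the robot, left or right of the bin. Origin: centre of its underside; z up.
- mug: Bystander, loose: white ceramic mug, 74 mm in diameter, 85 mm tall, with a handle, on the counter nearer the robot on the other side from the new tin. Origin: centre of its underside; the handle is at its +y.
- vase: Bystander, loose: round blue ceramic vase, 90 mm in diameter, 130 mm tall, beyond the work at the far side of the counter. Origin: centre of its underside.
- plant: Bystander, loose: small green plant in a white pot, 90 mm in diameter, about 125 mm tall, beyond the work at the far side of the counter. Origin: centre of its underside.
There are look-alikes about, which are no part of the job. Several things look just like the scale: the one meant starts farthest to the robot's left.

How it is judged:
By the outcome, as a careful person would: the job done as asked, in the order asked, and still so for the second after the job is handed in, with the robot touching nothing.
It also fails if it takes over 144 s, if anything falls off the work surface, if the arm or the gripper's body presses on something with over 40 N, if the wrist force passes 120 N, or if a joint passes its speed limit or range.

ROBOT

A 6-joint arm with a two-finger parallel gripper is mounted at the origin on the work surface. World frame = base frame: x ahead of the robot, y to its left, z up, the work surface at z = 0. Lengths are in mm, angles in rad, forces in N, time in s.
With the tool pointing down it reaches from about 300 to 875 mm from the base axis. Payload 6.4 kg.
Tool frame: the origin (TCP) lies at the very end of the fingers, on their centre line; the grasp point (between the pads) lies 19 mm behind it; z points along the fingers, y is the line along which they close (so a half turn about z gives the same grasp; the last joint's range is limited). The gripper opens to 88 mm and grips with 3 to 60 N. Pads are 18 mm wide; open, the fingers measure 123 mm over their backs; the gripper's body (75 mm by 187 mm) begins 45 mm behind the grasp point.
Start: joints at [1.115, 0.181, 1.607, -0, 1.354, -0.206], TCP at [142.133, 557.171, 238.714] pointing down, gripper open.
Joint ranges: [-2.99, 2.99], [-0.89, 2.07], [0.3, 2.58], [-1.14, 4.28], [0, 2.63], [-3.12, 3.12]. Speed limits (rad/s): [2.57, 2.57, 3.01, 3.14, 3.14, 3.14].

INTERFACE

Orientations are given as a 3x3 rotation matrix whose columns are the frame's x, y, z axes.
In Python, from cell import telemetry, viewer, arm gives the robot as it stands.
- The arm moves only by the tool move_arm, never from a script. Its argument "moves" is a list of rows, each an object with "linear": the shift along the tool's x, y, z scaled (see below), a list of three; "turn": the turn about the tool's z scaled (see below). A call has 1 to 8 rows; each row is the pose to reach, as a shift and turn from the pose commanded when the call began, along the tool's axes at that moment, turning the shorter way round; what a row does not reach only later rows make up. The controller multiplies each number of a shift by 25 cm and each number of a turn by 180 degrees. A row lasts 1/12 s, in which the tool goes at most 41.7 mm and 7.16 degrees, less where a joint would pass 70% of its speed; a pose out of reach is approached as far as the arm can. A call with a number of a shift or a turn outside -1 to 1 is refused whole. A call with a gripper value outside its range is refused whole. "claw" is the finger opening in mm, from 0 to 88.1, set as the call begins (left out, the last holds). The fingers move at their own pace and stop on an object; "grip_force" is the grip in N (left out, the last holds). Time passes only in rows, so rows that repeat a pose let the fingers close. It gives the time, the measured TCP pose, the force, the opening and the grip force at its end, in the units of the state.
- telemetry.state(): the state, without advancing time (a new reading comes with each control period).
- viewer.read_camera(name): name is "side" or "top" or "wrist"; returns the picture (400x640x3 uint8, red, green, blue); there is no depth.
- viewer.get_calibration(name): a dict with "camera_matrix" (3x3 intrinsics, pixels), "view" (4x4, takes a point from world to camera coordinates). Camera axes: x right, y up, looking along -z (the intrinsics and any distortion apply to the point x, -y, -z); pixel columns grow to the right and rows downward; lengths in mm; the calibration is good to about 2 mm. A picture is of the moment at which its call begins: read the wrist's pose just before it. get_calibration takes no time and is no camera call; for the wrist camera it gives the pose at the moment of the call.
- arm.job_done(): hands the job in; it is judged then, once.
Trained networks look in the newest picture that a camera, given by its name, has taken for a name from the list of things; names that differ only in an ending like _2 or _b are one class to them, and where a whole thing is asked for, a point or a joint stands for the part that bears it (a point fixed in the world has none). Each returns a list of dicts, best first, with "confidence" (0 to 1); they miss things now and then, are a little off and sometimes report something else, mostly with a low value. They report only what shows in the picture. A call takes as long as a camera call. They do not tell look-alikes from the thing itself.
- viewer.outline_of(camera, label): "pixels" (400x640 bool, what is visible of it) and "box" ([centre column, centre row, width, height] in pixels, round what is visible of it).
The state is a dict: "clock": time; "joint_pos": joint angles; "dq": joint speeds; "joint_torque": joint torques, N m; "eef_pos": TCP position; "tool_rot": TCP orientation; "contact_force": force on the tool from outside, world axes, zero at the start; "moment": the same for the moment, N m; "opening": finger opening in mm; "grasp_force": force on a finger pad.
Only numpy, scipy, OpenCV 4.12 (cv2) and the standard library are available. Lean on these libraries where they do the work, as an engineer would, in place of code of your own. Each camera call takes 0.05 s, during which the arm holds its last target. There are 200 camera calls.

## Working session

There is one attempt and no reset: what is moved stays moved. The work goes in short steps, Python scripts to look and compute and a tool call to move; the robot and the scene stay as the last step left them, time stands still between calls to the robot, and variables do not carry over. Pictures are saved under pics/ and viewed, at most 14 in all, crops included, and the job is handed in when it is done.

Besides the shell and the picture viewer there is one more tool, called after ">>>" by a JSON object that holds its "name" and its "arguments", one argument or row to a line. move_arm: Moves the arm, as the interface text tells. Its arguments: {"type":"object","properties":{"moves":{"type":"array"},"claw":{"type":"number"},"grip_force":{"type":"number"}},"required":["moves"]}

```bash
mkdir -p pics; ls; python3 - <<'E'
from cell import telemetry, viewer
import cv2, numpy as np
np.set_printoptions(precision=4,suppress=True)
s=telemetry.state(); print({k:np.round(v,3).tolist() for k,v in s.items()})
for c in ["side","top"]:
    im=viewer.read_camera(c); cv2.imwrite(f"pics/{c}0.png",im[:,:,::-1])
    k=viewer.get_calibration(c); print(c,{a:np.array(b) for a,b in k.items()})
E
```

```text
pics
{'clock': 0.0, 'joint_pos': [1.115, 0.181, 1.608, -0.0, 1.354, -0.206], 'dq': [-0.001, 0.0, -0.001, -0.001, 0.001, -0.0], 'joint_torque': [0.0, -43.386, -34.185, 0.07, 0.038, -0.0], 'eef_pos': [141.902, 556.682, 237.85], 'tool_rot': [[-0.969, 0.247, -0.001], [0.247, 0.969, -0.001], [0.0, -0.002, -1.0]], 'contact_force': [0.328, 0.235, -0.255], 'moment': [0.051, 0.016, -0.026], 'grasp_force': 0.0, 'opening': 87.943}
side {'camera_matrix': array([[422.123,   0.   , 320.533],
       [  0.   , 422.123, 201.969],
       [  0.   ,   0.   ,   1.   ]]), 'view': array([[    0.997 ,    -0.0766,    -0.0083,  -534.2372],
       [    0.0484,     0.5383,     0.8413,     4.4938],
       [   -0.06  ,    -0.8392,     0.5404, -1251.4807],
       [    0.    ,     0.    ,     0.    ,     1.    ]])}
top {'camera_matrix': array([[490.8394,   0.    , 315.7973],
       [  0.    , 490.8394, 214.0856],
       [  0.    ,   0.    ,   1.    ]]), 'view': array([[   -0.0249,    -0.9997,     0.0044,  -110.5766],
       [    0.9974,    -0.0246,     0.0679,  -533.391 ],
       [   -0.0678,     0.006 ,     0.9977, -1490.0672],
       [    0.    ,     0.    ,     0.    ,     1.    ]])}
```

View pics/top0.png

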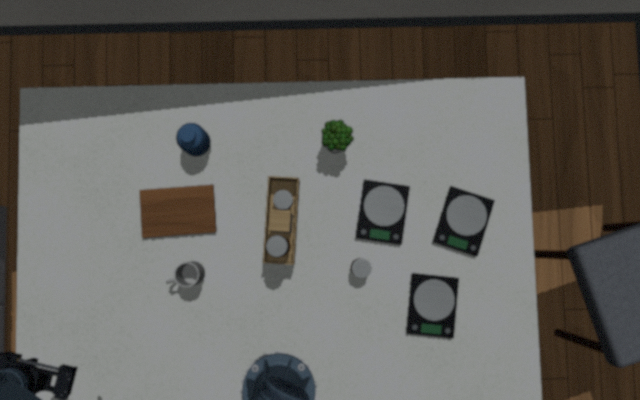

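View pics/side0.png

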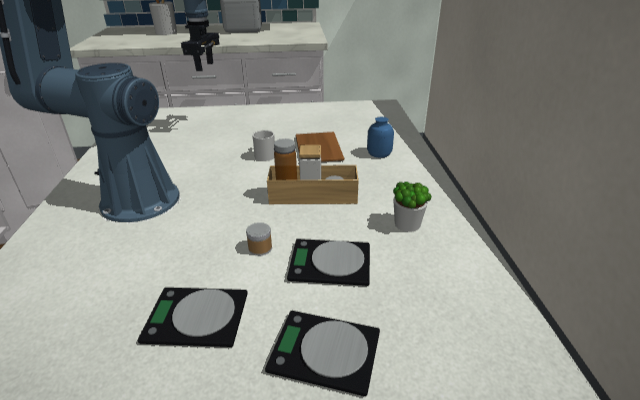

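The top view has +x up and +y left. The jar is at the front of the bin (277,246), the canister in the middle (280,220) and the old tin at the back (283,199). The board is on the left (178,212). The leftmost scale is at (384,206), the new tin at (360,268) and the mug at (189,274). The side view agrees.

```bash
cat > h.py <<'E'
import numpy as np, cv2
from scipy.optimize import minimize
from cell import telemetry, viewer
np.set_printoptions(precision=4,suppress=True)
def proj(P,cal):
    V=np.array(cal["view"]);K=np.array(cal["camera_matrix"])
    c=P@V[:3,:3].T+V[:3,3]; q=np.c_[c[:,0],-c[:,1],-c[:,2]]@K.T
    return q[:,:2]/q[:,2:]
def ray(uv,cal,z):
    V=np.array(cal["view"]);K=np.array(cal["camera_matrix"])
    d=np.linalg.inv(K)@[uv[0],uv[1],1]; d=V[:3,:3].T@(d*[1,-1,-1]); o=-V[:3,:3].T@V[:3,3]
    return o+d*(z-o[2])/d[2]
def cyl(r,z0,z1,x=0,y=0,n=40):
    a=np.arange(n)*2*np.pi/n
    return np.vstack([np.c_[x+r*np.cos(a),y+r*np.sin(a),0*a+z] for z in (z0,z1)])
def box(x0,x1,y0,y1,z0,z1): return np.array([[x,y,z] for x in(x0,x1) for y in(y0,y1) for z in(z0,z1)],float)
M=dict(
 bin=[box(-129,129,-46,46,0,80)],
 bin_all=[box(-129,129,-46,46,0,80),cyl(31,5,143,-78),cyl(29,143,175,-78),box(-36,24,-30,30,5,155)],
 board=[box(-75,75,-115,115,0,15)],
 scale=[box(-110,75,-72.5,72.5,0,18),cyl(62,18,24)],
 pan=[cyl(62,22,24)],
 new_tin=[cyl(29.3,0,60)], old_tin=[cyl(29.3,0,48)], jar=[cyl(31,0,138),cyl(29,138,170)], canister=[box(-30,30,-30,30,0,150)],
 mug=[cyl(37,0,85)], vase=[cyl(45,0,130)], plant=[cyl(45,0,125)])
S=4
def place(P,p,z=0):
    c,s=np.cos(p[2]),np.sin(p[2]); return P@np.array([[c,s,0],[-s,c,0],[0,0,1]])+[p[0],p[1],z]
def render(parts,p,cal,z=0):
    m=np.zeros((400,640),np.uint8)
    for P in parts:
        h=cv2.convexHull(proj(place(P,p,z),cal).astype(np.float32))
        cv2.fillConvexPoly(m,np.round(h*16).astype(np.int32),1,shift=4)
    return m>0
def soft(parts,p,cal,z=0):
    K=dict(cal); k=np.array(cal["camera_matrix"]).copy(); k[:2]*=S; k[:2,2]+=S/2-.5; K["camera_matrix"]=k
    m=np.zeros((400*S,640*S),np.uint8)
    for P in parts:
        h=cv2.convexHull(proj(place(P,p,z),K).astype(np.float32))
        cv2.fillConvexPoly(m,np.round(h*16).astype(np.int32),255,shift=4)
    return cv2.resize(m,(640,400),interpolation=cv2.INTER_AREA)/255.
def fit(parts,p0,views,yaw=True,z=0):
    """views: list of (mask,cal[,valid])"""
    def f(q):
        p=[q[0],q[1],q[2]/100 if yaw else p0[2]]; e=0
        for v in views:
            r=soft(parts,p,v[1],z); w=v[2] if len(v)>2 else 1
            e+=np.sum(np.abs(r-v[0])*w)/v[0].sum()
        return e
    q0=np.array([p0[0],p0[1],p0[2]*100][:3 if yaw else 2])
    s=np.vstack([q0]+[q0+d for d in np.eye(len(q0))*8])
    r=minimize(f,q0,method="Nelder-Mead",options=dict(initial_simplex=s,xatol=.1,fatol=1e-5,maxiter=150))
    return np.r_[r.x[:2],r.x[2]/100 if yaw else p0[2]],r.fun
E
python3 - <<'E'
from h import *
import pickle
D={}
for c in ["top","side"]:
    viewer.read_camera(c)
    for n in ["bin","board","scale","canister","jar","new_tin","old_tin","mug","vase","plant"]:
        o=viewer.outline_of(c,n); D[c,n]=o
        print(c,n,[(round(d["confidence"],2),np.round(d["box"]).astype(int).tolist()) for d in o][:5])
cal={c:viewer.get_calibration(c) for c in("top","side")}
pickle.dump((D,cal),open("d.pkl","wb"))
for n,uv,z in [("bin",(282,220),80),("board",(178,212),15),("scale",(384,206),24),("scaleleft?",(465,215),24),("new",(360,268),60),("mug",(189,274),85),("vase",(194,140),130),("plant",(337,135),125)]: print(n,ray(uv,cal["top"],z))
E
```

```text
top bin [(0.69, [281, 221, 41, 94])]
top board [(0.96, [176, 212, 78, 48])]
top scale [(0.69, [382, 214, 52, 66]), (0.63, [461, 222, 66, 69]), (0.57, [435, 308, 51, 69])]
top canister [(0.59, [277, 221, 25, 22])]
top jar [(0.83, [279, 244, 27, 23])]
top new_tin [(0.53, [358, 268, 23, 18])]
top old_tin [(0.69, [282, 200, 20, 20]), (0.41, [282, 223, 42, 89]), (0.23, [338, 135, 32, 32])]
top mug [(0.79, [186, 277, 35, 22]), (0.5, [280, 221, 24, 26])]
top vase [(0.9, [194, 140, 37, 37])]
top plant [(0.82, [338, 137, 28, 32])]
side bin [(0.96, [312, 184, 92, 37])]
side board [(0.86, [318, 148, 45, 31]), (0.46, [312, 186, 91, 39]), (0.4, [263, 146, 18, 33])]
side scale [(0.91, [194, 318, 110, 59]), (0.68, [328, 266, 83, 48]), (0.68, [322, 353, 117, 88]), (0.24, [413, 206, 43, 52])]
side canister [(0.89, [312, 160, 23, 34])]
side jar [(0.81, [287, 158, 24, 42])]
side new_tin [(0.83, [261, 240, 25, 33])]
side old_tin [(0.37, [335, 178, 15, 1])]
side mug [(0.78, [263, 145, 19, 30]), (0.17, [333, 177, 18, 4])]
side vase [(0.79, [380, 137, 27, 42])]
side plant [(0.81, [414, 208, 39, 52])]
bin [511.3022 -23.479   80.    ]
board [547.5921 299.9689  15.    ]
scale [ 549.8015 -333.4639   24.    ]
scaleleft? [ 516.0313 -580.8893   24.    ]
new [ 364.1327 -250.6301   60.    ]
mug [360.364  249.8326  85.    ]
vase [744.6918 221.2607 130.    ]
plant [ 750.5665 -190.0297  125.    ]
```

```bash
cat > f.py <<'E'
from h import *
import pickle
D,cal=pickle.load(open("d.pkl","rb"))
def best(c,n,near=None):
    o=D[c,n]
    if near is not None: o=sorted(o,key=lambda d:np.hypot(*(np.array(d["box"][:2])-near)))
    return o[0]["pixels"]
def run(name,parts,p,masks,**k):
    for cs in (("top","side"),("top",),("side",)):
        print(name,cs,*fit(parts,p,[(masks[c].astype(float),cal[c]) for c in cs],**k))
u={c:best(c,"bin")|best(c,"canister")|best(c,"jar")|best(c,"old_tin") for c in("top","side")}
run("bin",M["bin_all"],[511,-23,-.05],u)
run("board",M["board"],[548,300,.03],{c:best(c,"board") for c in u})
run("scale",M["scale"],[550,-333,-.1],{"top":best("top","scale",(382,214)),"side":best("side","scale",(328,266))})
run("new",M["new_tin"],[364,-250,0],{c:best(c,"new_tin") for c in u},yaw=False)
E
python3 f.py
python3 - <<'E'
import cv2
t=cv2.imread("pics/top0.png")[165:285,130:430]
cv2.imwrite("pics/topc.png",cv2.resize(t,(780,312),interpolation=cv2.INTER_CUBIC))
E
```

```text
bin ('top', 'side') [511.393  -18.1021  -0.0824] 0.09319314042532455
bin ('top',) [511.6246 -18.4228  -0.0845] 0.03310350539370976
bin ('side',) [511.4148 -15.7554  -0.0915] 0.05206158488126186
board ('top', 'side') [550.9685 308.7463   0.0501] 0.5893610991137512
board ('top',) [550.7035 304.7876   0.0501] 0.046477118695225084
board ('side',) [549.9245 320.0327   0.0337] 0.5114644465674901
scale ('top', 'side') [ 550.2042 -330.8156   -0.1668] 0.13584227902876939
scale ('top',) [ 548.9219 -331.1366   -0.1762] 0.028114758651335888
scale ('side',) [ 551.9563 -324.5757   -0.1725] 0.08728637569639315
new ('top', 'side') [ 363.1554 -254.2805    0.    ] 0.11267330420089036
new ('top',) [ 362.6456 -253.7697    0.    ] 0.07543827499847292
new ('side',) [ 363.4216 -254.5976    0.    ] 0.03190634744463823
```

View pics/topc.png

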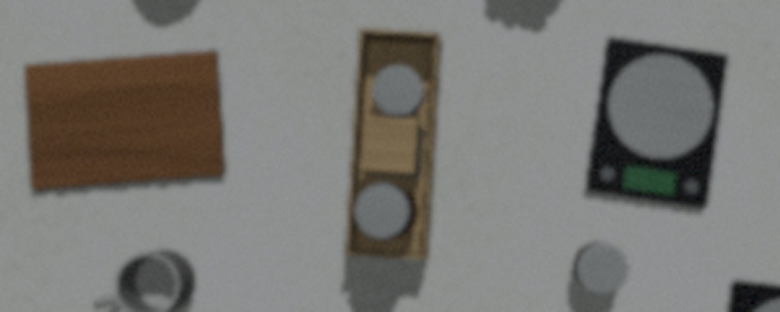

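```bash
cat > plan.py <<'E'
from h import *
BIN=[511.4,-18.1,-.083]
def bp(x,y=0,B=None):
    B=B or BIN; c,s=np.cos(B[2]),np.sin(B[2]); return B[0]+c*x-s*y,B[1]+s*x+c*y
def cur():
    s=telemetry.state(); R=np.array(s["tool_rot"]); return np.r_[s["eef_pos"],np.arctan2(R[1,1],R[0,1])]
def plan(wps,start=None,flip=False):
    """wps (x,y,z,yaw of tool y, or None=keep) -> numbers for consecutive calls"""
    p=cur() if start is None else np.array(start,float)
    for i,w in enumerate(wps):
        yaw=p[3] if w[3] is None else w[3]
        d=np.array(w[:3])-p[:3]; dy=yaw-p[3]
        dy=(dy+np.pi/2)%np.pi-np.pi/2
        n=max(1,int(np.ceil(max(np.linalg.norm(d)/250*1.0,abs(dy)/.9,np.abs(d).max()/250))))
        for k in range(n):
            dd,t=d/n,dy/n
            y=np.array([np.cos(p[3]),np.sin(p[3]),0]); z=np.array([0,0,-1.]); x=np.cross(y,z)
            l=np.round(np.array([dd@x,dd@y,dd@z])/250,3); tn=round(-t/np.pi,4)
            print(i,"lin",l.tolist(),"turn",tn,"rows",int(np.ceil(max(np.linalg.norm(dd)/41.7,abs(t)/.125)))+1, "->",np.round(p+np.r_[dd,t],1).tolist())
            p=np.r_[p[:3]+250*(l[0]*x+l[1]*y+l[2]*z),p[3]-tn*np.pi]
E
python3 - <<'E'
from plan import *
s=telemetry.state(); R=np.array(s["tool_rot"]); V=np.array(viewer.get_calibration("wrist")["view"])
print(viewer.get_calibration("wrist")["camera_matrix"])
o=-V[:3,:3].T@V[:3,3]; print("cam in tool",R.T@(o-s["eef_pos"])); print("cam axes(x right,y up,z back) in tool\n",R.T@V[:3,:3].T)
plan([(*bp(-60),430,np.pi/2+BIN[2])])
E
```

```text
[[289.2128   0.     318.8748]
 [  0.     289.2128 197.1221]
 [  0.       0.       1.    ]]
cam in tool [  74.3518   -1.4189 -145.8849]
cam axes(x right,y up,z back) in tool
 [[ 0.0003  0.9571  0.2896]
 [ 1.     -0.0004 -0.    ]
 [ 0.0001  0.2896 -0.9571]]
0 lin [-0.588, -0.635, -0.255] turn -0.0177 rows 7 -> [245.3, 367.1, 302.5, 1.4]
0 lin [-0.552, -0.666, -0.255] turn -0.0177 rows 7 -> [348.5, 176.9, 366.2, 1.4]
0 lin [-0.514, -0.696, -0.255] turn -0.0177 rows 7 -> [451.8, -13.1, 430.0, 1.5]
```

>>> {"name": "move_arm", "arguments": {
  "moves": [
    {"linear": [-0.588, -0.635, -0.255], "turn": -0.0177},
    {"linear": [-0.588, -0.635, -0.255], "turn": -0.0177},
    {"linear": [-0.588, -0.635, -0.255], "turn": -0.0177},
    {"linear": [-0.588, -0.635, -0.255], "turn": -0.0177},
    {"linear": [-0.588, -0.635, -0.255], "turn": -0.0177},
    {"linear": [-0.588, -0.635, -0.255], "turn": -0.0177},
    {"linear": [-0.588, -0.635, -0.255], "turn": -0.0177}
  ]
}}

```text
clock: 1.78
eef_pos: [247.3, 365.2, 304.3]
tool_rot: [[-0.98, 0.197, 0.003], [0.197, 0.98, 0.002], [-0.003, 0.002, -1.0]]
contact_force: [0.6, 0.7, -1.0]
opening: 88.1
grasp_force: 0.0
```

>>> {"name": "move_arm", "arguments": {
  "moves": [
    {"linear": [-0.552, -0.666, -0.255], "turn": -0.0177},
    {"linear": [-0.552, -0.666, -0.255], "turn": -0.0177},
    {"linear": [-0.552, -0.666, -0.255], "turn": -0.0177},
    {"linear": [-0.552, -0.666, -0.255], "turn": -0.0177},
    {"linear": [-0.552, -0.666, -0.255], "turn": -0.0177},
    {"linear": [-0.552, -0.666, -0.255], "turn": -0.0177},
    {"linear": [-0.552, -0.666, -0.255], "turn": -0.0177}
  ]
}}

```text
clock: 2.37
eef_pos: [350.5, 175.2, 367.3]
tool_rot: [[-0.99, 0.143, 0.002], [0.143, 0.99, -0.0], [-0.002, 0.0, -1.0]]
contact_force: [-0.2, -0.3, -1.0]
opening: 88.4
grasp_force: 0.0
```

>>> {"name": "move_arm", "arguments": {
  "moves": [
    {"linear": [-0.514, -0.696, -0.255], "turn": -0.0177},
    {"linear": [-0.514, -0.696, -0.255], "turn": -0.0177},
    {"linear": [-0.514, -0.696, -0.255], "turn": -0.0177},
    {"linear": [-0.514, -0.696, -0.255], "turn": -0.0177},
    {"linear": [-0.514, -0.696, -0.255], "turn": -0.0177},
    {"linear": [-0.514, -0.696, -0.255], "turn": -0.0177},
    {"linear": [-0.514, -0.696, -0.255], "turn": -0.0177},
    {"linear": [-0.514, -0.696, -0.255], "turn": -0.0177}
  ]
}}

```text
clock: 3.03
eef_pos: [452.1, -12.1, 429.0]
tool_rot: [[-0.997, 0.083, -0.002], [0.083, 0.997, 0.001], [0.002, 0.001, -1.0]]
contact_force: [-0.8, 1.3, 0.2]
opening: 88.2
grasp_force: 0.0
```

```bash
cat > w.py <<'E'
from plan import *
import sys,pickle
cal=viewer.get_calibration("wrist"); im=viewer.read_camera("wrist"); cv2.imwrite("pics/w_%s.png"%sys.argv[1],im[:,:,::-1])
D={}
for n in sys.argv[2:]:
    D[n]=viewer.outline_of("wrist",n); print(n,[(round(d["confidence"],2),np.round(d["box"]).astype(int).tolist()) for d in D[n]][:4])
pickle.dump((D,cal),open("w_%s.pkl"%sys.argv[1],"wb")); print(cur(),telemetry.state()["joint_pos"],telemetry.state()["clock"])
E
python3 w.py bin1 bin canister jar old_tin
```

```text
bin [(0.81, [316, 185, 57, 142]), (0.63, [315, 150, 44, 51])]
canister [(0.86, [315, 195, 46, 48])]
jar [(0.75, [317, 152, 47, 49]), (0.51, [477, 185, 120, 89])]
old_tin [(0.88, [318, 227, 32, 12])]
[451.3616 -11.4489 429.6772   1.4901] [-0.2895 -0.1966  1.6066  0.0003  1.7319 -1.7796] 3.2833
```

View pics/w_bin1.png

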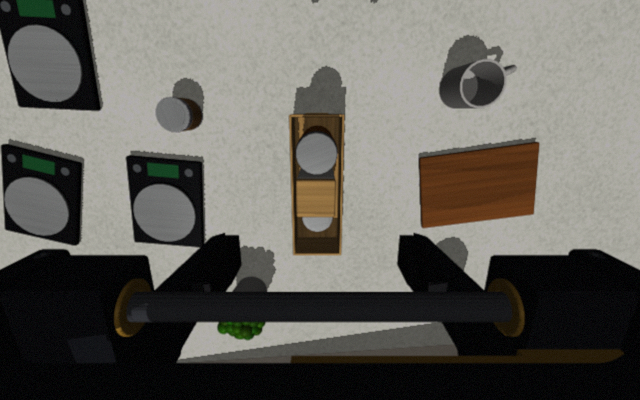

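The wrist picture shows the bin (290–343, 115–254) with the jar (316,152), canister (316,196) and old tin (317,222). It also shows the board (479,185), the target scale's pan (164,213), the new tin (179,114) and the mug (483,82).

```bash
cat > f2.py <<'E'
from plan import *
import pickle
viewer.read_camera("wrist"); cal=viewer.get_calibration("wrist")
D,_=pickle.load(open("w_bin1.pkl","rb"))
for n in ("board","scale","new_tin","mug"): D[n]=viewer.outline_of("wrist",n)
def near(n,uv): return min(D[n],key=lambda d:np.hypot(*(np.array(d["box"][:2])-uv)))["pixels"]
u=near("bin",(316,185))|near("canister",(315,195))|near("jar",(317,152))|near("old_tin",(318,222))
R={}
for n,parts,p,m,yaw in [("bin",M["bin_all"],[511.6,-18.4,-.083],u,True),("board",M["board"],[550.7,304.8,.05],near("board",(479,185)),True),
  ("scale",M["scale"],[549,-331,-.176],near("scale",(165,198)),True),("new",M["new_tin"],[363,-254,0],near("new_tin",(179,114)),False)]:
    q,e=fit(parts,p,[(m.astype(float),cal)],yaw=yaw); R[n]=q; print(n,q,e,m.sum())
im=cv2.imread("pics/w_bin1.png")
for n,k in [("bin","bin"),("board","board"),("scale","scale"),("new","new_tin")]:
  for P in M[k]:
    h=cv2.convexHull(proj(place(P,R[n]),cal).astype(np.float32)); cv2.polylines(im,[np.round(h*16).astype(np.int32)],True,(0,0,255),1,shift=4)
for P,c in [(cyl(29,143,175,-78),0),(cyl(29.5,53,53,62),0),(box(-36,24,-30,30,155,155),0),(box(-125,125,-42,42,80,80),0)]:
    h=cv2.convexHull(proj(place(P,R["bin"]),cal).astype(np.float32)); cv2.polylines(im,[np.round(h*16).astype(np.int32)],True,(0,255,0),1,shift=4)
cv2.imwrite("pics/ov1.png",cv2.resize(im[60:260,110:550],(800,364),interpolation=cv2.INTER_CUBIC))
E
python3 f2.py
```

```text
bin [513.0919 -23.0471  -0.0814] 0.029288664941667802 7343
board [552.82   297.9844   0.0505] 0.030747324358483787 8455
scale [ 552.6853 -337.0922   -0.1772] 0.06089324618736383 6300
new [ 365.0144 -259.2329    0.    ] 0.046192397536631985 1385
```

View pics/ov1.png

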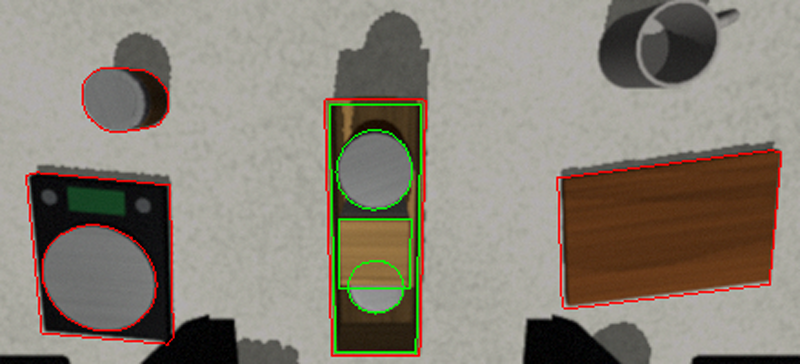

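```bash
python3 - <<'E'
from plan import *
plan([(*bp(-78,0,[512.5,-20.5,-.082]),260,np.pi/2-.082)])
E
```

```text
0 lin [0.067, -0.011, 0.68] turn -0.0001 rows 6 -> [434.8, -14.1, 260.0, 1.5]
```

>>> {"name": "move_arm", "arguments": {
  "moves": [
    {"linear": [0.067, -0.011, 0.68], "turn": 0},
    {"linear": [0.067, -0.011, 0.68], "turn": 0},
    {"linear": [0.067, -0.011, 0.68], "turn": 0},
    {"linear": [0.067, -0.011, 0.68], "turn": 0},
    {"linear": [0.067, -0.011, 0.68], "turn": 0},
    {"linear": [0.067, -0.011, 0.68], "turn": 0},
    {"linear": [0.067, -0.011, 0.68], "turn": 0}
  ]
}}

```text
clock: 4.12
eef_pos: [436.1, -14.8, 262.2]
tool_rot: [[-0.997, 0.083, 0.002], [0.083, 0.997, -0.001], [-0.003, -0.001, -1.0]]
contact_force: [-0.1, 0.7, 0.5]
opening: 88.1
grasp_force: 0.0
```

```bash
python3 w.py bin2 bin canister jar new_tin && cat > f3.py <<'E'
from plan import *
import pickle
D,_=pickle.load(open("w_bin2.pkl","rb")); cal=viewer.get_calibration("wrist")
g=lambda n:D[n][0]["pixels"]
u=g("bin")|g("canister")|g("jar")
valid=np.ones((400,640)); valid[232:]=0
q,e=fit(M["bin_all"],[512.5,-21,-.082],[(u*valid,cal,valid)]); print("bin",q,e)
im=cv2.imread("pics/w_bin2.png")
for P in [(cyl(29,143,175,-78)),(cyl(29.5,53,53,62)),(box(-36,24,-30,30,155,155)),(box(-125,125,-42,42,80,80)),box(-129,129,-46,46,0,80)]:
    h=cv2.convexHull(proj(place(P,q),cal).astype(np.float32)); cv2.polylines(im,[np.round(h*16).astype(np.int32)],True,(0,255,0),1,shift=4)
cv2.imwrite("pics/ov2.png",im)
E
python3 f3.py
```

```text
bin [(0.66, [318, 225, 85, 198])]
canister [(0.77, [319, 257, 62, 69])]
jar [(0.91, [320, 189, 69, 90])]
new_tin [(0.57, [123, 128, 75, 52])]
[436.2263 -14.7898 262.1055   1.4879] [-0.3072 -0.1681  1.91   -0.      1.3959 -1.7951] 4.3667
bin [513.5812 -23.0539  -0.0816] 0.041101825154047686
```

View pics/ov2.png

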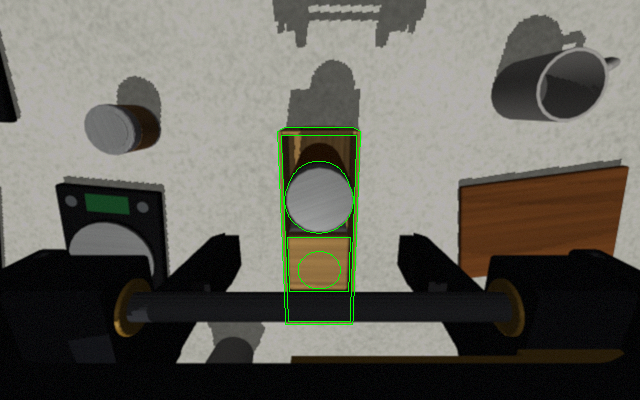

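```bash
python3 - <<'E'
from plan import *
g=cv2.imread("pics/w_bin2.png",0).astype(int)
for r in (238,242,246): 
    d=g[r]<45; L=[c for c in range(200,319) if d[c]]; Rr=[c for c in range(322,440) if d[c]]
    L=[c for c in L if c<275]; Rr=[c for c in Rr if c>362]; print(r,L[-1],Rr[0],(L[-1]+Rr[0])/2)
plan([(*bp(-78,0,[513.4,-21.8,-.082]),180,None),(*bp(-78,0,[513.4,-21.8,-.082]),117,None)])
E
```

```text
238 238 400 319.0
242 238 400 319.0
246 238 399 318.5
0 lin [0.002, -0.003, 0.328] turn -0.0 rows 3 -> [435.7, -15.4, 180.0, 1.5]
1 lin [0.0, 0.0, 0.252] turn -0.0 rows 3 -> [435.7, -15.4, 117.0, 1.5]
```

>>> {"name": "move_arm", "arguments": {
  "moves": [
    {"linear": [0.002, -0.003, 0.33], "turn": 0},
    {"linear": [0.002, -0.003, 0.33], "turn": 0},
    {"linear": [0.002, -0.003, 0.4], "turn": 0},
    {"linear": [0.002, -0.003, 0.5], "turn": 0},
    {"linear": [0.002, -0.003, 0.58], "turn": 0},
    {"linear": [0.002, -0.003, 0.58], "turn": 0},
    {"linear": [0.002, -0.003, 0.58], "turn": 0}
  ]
}}

```text
clock: 4.95
eef_pos: [434.3, -15.1, 115.2]
tool_rot: [[-0.997, 0.083, -0.001], [0.083, 0.997, 0.0], [0.001, 0.0, -1.0]]
contact_force: [0.4, 0.3, 0.2]
opening: 88.2
grasp_force: 0.0
```

>>> {"name": "move_arm", "arguments": {
  "moves": [
    {"linear": [0, 0, 0], "turn": 0},
    {"linear": [0, 0, 0], "turn": 0},
    {"linear": [0, 0, 0], "turn": 0},
    {"linear": [0, 0, 0], "turn": 0},
    {"linear": [0, 0, 0], "turn": 0},
    {"linear": [0, 0, 0], "turn": 0},
    {"linear": [0, 0, 0], "turn": 0},
    {"linear": [0, 0, 0], "turn": 0}
  ],
  "claw": 56,
  "grip_force": 30
}}

```text
clock: 5.62
eef_pos: [435.3, -15.1, 116.0]
tool_rot: [[-0.997, 0.083, 0.002], [0.083, 0.997, -0.0], [-0.002, 0.0, -1.0]]
contact_force: [0.2, 1.6, 5.8]
opening: 61.2
grasp_force: 30.0
```

```bash
python3 - <<'E'
from plan import *
p=[435.7,-15.4,117,np.pi/2-.082]
plan([(435.7,-15.4,227,None),(522.4,367.7,227,None),(522.4,367.7,127.5,None)],start=p)
E
```

```text
0 lin [0.0, 0.0, -0.44] turn -0.0 rows 4 -> [435.7, -15.4, 227.0, 1.5]
1 lin [-0.11, 0.778, 0.0] turn -0.0 rows 6 -> [479.0, 176.1, 227.0, 1.5]
1 lin [-0.11, 0.778, 0.0] turn -0.0 rows 6 -> [522.4, 367.7, 227.0, 1.5]
2 lin [-0.0, -0.0, 0.398] turn -0.0 rows 4 -> [522.4, 367.7, 127.5, 1.5]
```

>>> {"name": "move_arm", "arguments": {
  "moves": [
    {"linear": [0, 0, -0.05], "turn": 0},
    {"linear": [0, 0, -0.15], "turn": 0},
    {"linear": [0, 0, -0.28], "turn": 0},
    {"linear": [0, 0, -0.4], "turn": 0},
    {"linear": [0, 0, -0.44], "turn": 0},
    {"linear": [0, 0, -0.44], "turn": 0},
    {"linear": [0, 0, -0.44], "turn": 0}
  ]
}}

```text
clock: 6.2
eef_pos: [433.7, -15.0, 223.6]
tool_rot: [[-0.997, 0.083, -0.001], [0.083, 0.997, 0.0], [0.001, 0.0, -1.0]]
contact_force: [-1.2, 0.4, -6.8]
opening: 61.4
grasp_force: 30.0
```

>>> {"name": "move_arm", "arguments": {
  "moves": [
    {"linear": [-0.01, 0.06, 0]},
    {"linear": [-0.027, 0.19, 0]},
    {"linear": [-0.048, 0.34, 0]},
    {"linear": [-0.07, 0.49, 0]},
    {"linear": [-0.09, 0.64, 0]},
    {"linear": [-0.11, 0.778, 0]}
  ]
}}

```text
invalid input
```

>>> {"name": "move_arm", "arguments": {
  "moves": [
    {"linear": [-0.02, 0.15, 0]},
    {"linear": [-0.043, 0.3, 0]},
    {"linear": [-0.063, 0.45, 0]},
    {"linear": [-0.085, 0.6, 0]},
    {"linear": [-0.1, 0.71, 0]},
    {"linear": [-0.11, 0.778, 0]},
    {"linear": [-0.11, 0.778, 0]},
    {"linear": [-0.11, 0.778, 0]}
  ]
}}

```text
invalid input
```

>>> {"name": "move_arm", "arguments": {
  "moves": [
    {"linear": [0, 0, 0.08]},
    {"linear": [0, 0, 0.2]},
    {"linear": [0, 0, 0.3]},
    {"linear": [0, 0, 0.36]},
    {"linear": [0, 0, 0.385]},
    {"linear": [0, 0, 0.398]},
    {"linear": [0, 0, 0.398]},
    {"linear": [0, 0, 0.398]}
  ]
}}

```text
invalid input
```

Each row has to include a turn.

>>> {"name": "move_arm", "arguments": {
  "moves": [
    {"linear": [-0.01, 0.06, 0], "turn": 0},
    {"linear": [-0.027, 0.19, 0], "turn": 0},
    {"linear": [-0.048, 0.34, 0], "turn": 0},
    {"linear": [-0.07, 0.49, 0], "turn": 0},
    {"linear": [-0.09, 0.64, 0], "turn": 0},
    {"linear": [-0.11, 0.778, 0], "turn": 0}
  ]
}}

```text
clock: 6.7
eef_pos: [476.1, 178.2, 221.4]
tool_rot: [[-0.997, 0.083, -0.005], [0.083, 0.997, -0.0], [0.005, -0.001, -1.0]]
contact_force: [-0.1, -0.6, -6.7]
opening: 61.6
grasp_force: 30.0
```

>>> {"name": "move_arm", "arguments": {
  "moves": [
    {"linear": [-0.02, 0.15, 0], "turn": 0},
    {"linear": [-0.043, 0.3, 0], "turn": 0},
    {"linear": [-0.063, 0.45, 0], "turn": 0},
    {"linear": [-0.085, 0.6, 0], "turn": 0},
    {"linear": [-0.1, 0.71, 0], "turn": 0},
    {"linear": [-0.11, 0.778, 0], "turn": 0},
    {"linear": [-0.11, 0.778, 0], "turn": 0},
    {"linear": [-0.11, 0.778, 0], "turn": 0}
  ]
}}

```text
clock: 7.37
eef_pos: [519.6, 368.0, 220.6]
tool_rot: [[-0.997, 0.081, -0.006], [0.081, 0.997, -0.003], [0.006, -0.004, -1.0]]
contact_force: [0.2, -0.6, -6.3]
opening: 61.4
grasp_force: 30.0
```

>>> {"name": "move_arm", "arguments": {
  "moves": [
    {"linear": [0, 0, 0.08], "turn": 0},
    {"linear": [0, 0, 0.2], "turn": 0},
    {"linear": [0, 0, 0.3], "turn": 0},
    {"linear": [0, 0, 0.36], "turn": 0},
    {"linear": [0, 0, 0.385], "turn": 0},
    {"linear": [0, 0, 0.398], "turn": 0},
    {"linear": [0, 0, 0.398], "turn": 0},
    {"linear": [0, 0, 0.398], "turn": 0}
  ]
}}

```text
clock: 8.03
eef_pos: [521.3, 365.9, 126.3]
tool_rot: [[-0.996, 0.084, -0.001], [0.084, 0.996, -0.002], [0.001, -0.003, -1.0]]
contact_force: [-3.6, -3.9, 5.5]
opening: 61.6
grasp_force: 30.0
```

>>> {"name": "move_arm", "arguments": {
  "moves": [
    {"linear": [0, 0, 0], "turn": 0},
    {"linear": [0, 0, 0], "turn": 0},
    {"linear": [0, 0, 0], "turn": 0},
    {"linear": [0, 0, 0], "turn": 0},
    {"linear": [0, 0, 0], "turn": 0},
    {"linear": [0, 0, 0], "turn": 0}
  ],
  "claw": 88
}}

```text
clock: 8.53
eef_pos: [521.4, 368.0, 125.4]
tool_rot: [[-0.997, 0.083, 0.0], [0.083, 0.997, 0.0], [-0.0, 0.0, -1.0]]
contact_force: [-1.0, 0.2, -0.8]
opening: 88.0
grasp_force: 0.0
```

>>> {"name": "move_arm", "arguments": {
  "moves": [
    {"linear": [0, 0, -0.1], "turn": 0},
    {"linear": [0, 0, -0.25], "turn": 0},
    {"linear": [0, 0, -0.4], "turn": 0},
    {"linear": [0, 0, -0.53], "turn": 0},
    {"linear": [0, 0, -0.53], "turn": 0}
  ]
}}

```text
clock: 8.95
eef_pos: [524.6, 369.7, 266.8]
tool_rot: [[-0.997, 0.082, 0.012], [0.083, 0.997, 0.006], [-0.011, 0.006, -1.0]]
contact_force: [1.1, -0.0, 1.7]
opening: 88.0
grasp_force: 0.0
```

```bash
python3 - <<'E'
from plan import *
print(cur(),telemetry.state()["opening"])
B=[513.4,-21.8,-.082]
plan([(*bp(-20,0,B),260,np.pi/2-.082)])
E
```

```text
[524.6495 369.7024 266.8018   1.4882] 87.98350079803527
0 lin [-0.002, -0.782, 0.014] turn -0.0001 rows 6 -> [509.1, 174.8, 263.4, 1.5]
0 lin [-0.002, -0.782, 0.014] turn -0.0001 rows 6 -> [493.4, -20.1, 259.9, 1.5]
```

>>> {"name": "move_arm", "arguments": {
  "moves": [
    {"linear": [0, -0.12, 0], "turn": 0},
    {"linear": [0, -0.27, 0], "turn": 0},
    {"linear": [0, -0.43, 0], "turn": 0},
    {"linear": [0, -0.59, 0], "turn": 0},
    {"linear": [0, -0.75, 0], "turn": 0},
    {"linear": [0, -0.775, 0], "turn": 0}
  ]
}}

```text
clock: 9.45
eef_pos: [505.0, 170.2, 257.7]
tool_rot: [[-0.996, 0.086, -0.0], [0.086, 0.996, -0.002], [0.0, -0.002, -1.0]]
contact_force: [1.2, 0.3, -0.5]
opening: 87.8
grasp_force: 0.0
```

>>> {"name": "move_arm", "arguments": {
  "moves": [
    {"linear": [0, -0.15, 0], "turn": 0},
    {"linear": [0, -0.3, 0], "turn": 0},
    {"linear": [0, -0.45, 0], "turn": 0},
    {"linear": [0, -0.6, 0], "turn": 0},
    {"linear": [0, -0.72, 0], "turn": 0},
    {"linear": [0, -0.775, 0], "turn": 0},
    {"linear": [0, -0.775, 0], "turn": 0},
    {"linear": [0, -0.775, 0], "turn": 0}
  ]
}}

```text
clock: 10.12
eef_pos: [489.4, -18.5, 257.9]
tool_rot: [[-0.996, 0.085, 0.0], [0.085, 0.996, 0.0], [-0.0, 0.0, -1.0]]
contact_force: [0.3, -0.9, 0.6]
opening: 87.9
grasp_force: 0.0
```

```bash
python3 w.py bin3 bin canister old_tin && cat > f4.py <<'E'
from plan import *
import pickle
D,_=pickle.load(open("w_bin3.pkl","rb")); cal=viewer.get_calibration("wrist")
V=np.array(cal["view"]); R=np.array(telemetry.state()["tool_rot"]); V[:3,3]-=V[:3,:3]@(R@[0,1.4,0]); cal["view"]=V
g=lambda n:D[n][0]["pixels"]
valid=np.ones((400,640)); valid[232:]=0
q,e=fit([box(-129,129,-46,46,0,80),box(-36,24,-30,30,5,155)],[513.4,-21.6,-.082],[((g("bin")|g("canister"))*valid,cal,valid)]); print("bin",q,e)
im=cv2.imread("pics/w_bin3.png")
for P in [(cyl(29.5,53,53,62)),(box(-36,24,-30,30,155,155)),(box(-125,125,-42,42,80,80)),box(-129,129,-46,46,0,80)]:
    h=cv2.convexHull(proj(place(P,q),cal).astype(np.float32)); cv2.polylines(im,[np.round(h*16).astype(np.int32)],True,(0,255,0),1,shift=4)
cv2.imwrite("pics/ov3.png",im)
E
python3 f4.py
```

```text
bin [(0.87, [318, 185, 92, 216])]
canister [(0.72, [316, 202, 71, 87])]
old_tin [(0.67, [321, 249, 42, 12])]
[489.3729 -16.9925 257.8817   1.4895] [-0.2779 -0.0307  1.7933  0.0003  1.3791 -1.7674] 10.3167
bin [512.749  -20.2477  -0.0811] 0.011596825189565282
```

View pics/ov3.png

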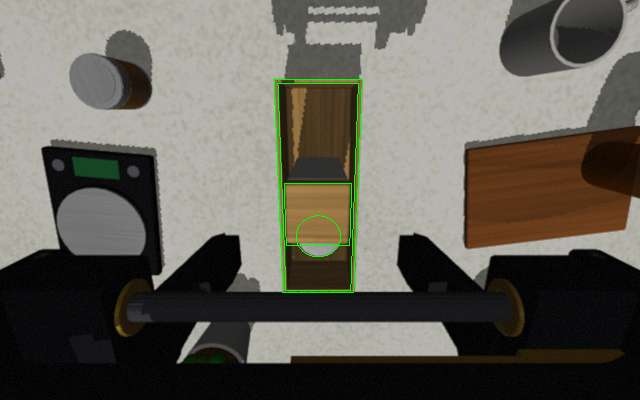

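```bash
sed -i 's/^BIN=.*/BIN=[513,-21,-.0815]/' plan.py; python3 - <<'E'
from plan import *
plan([(*bp(-6),99,np.pi/2-.0815)])
E
```

```text
0 lin [-0.071, -0.008, 0.636] turn 0.0001 rows 5 -> [507.0, -20.5, 99.0, 1.5]
```

>>> {"name": "move_arm", "arguments": {
  "moves": [
    {"linear": [-0.071, -0.008, 0.1], "turn": 0},
    {"linear": [-0.071, -0.008, 0.25], "turn": 0},
    {"linear": [-0.071, -0.008, 0.38], "turn": 0},
    {"linear": [-0.071, -0.008, 0.5], "turn": 0},
    {"linear": [-0.071, -0.008, 0.58], "turn": 0},
    {"linear": [-0.071, -0.008, 0.636], "turn": 0},
    {"linear": [-0.071, -0.008, 0.636], "turn": 0},
    {"linear": [-0.071, -0.008, 0.636], "turn": 0}
  ]
}}

```text
clock: 10.98
eef_pos: [506.4, -20.7, 98.5]
tool_rot: [[-0.997, 0.081, -0.002], [0.081, 0.997, 0.001], [0.002, 0.0, -1.0]]
contact_force: [-0.3, 0.7, 1.2]
opening: 88.3
grasp_force: 0.0
```

>>> {"name": "move_arm", "arguments": {
  "moves": [
    {"linear": [0, 0, 0], "turn": 0},
    {"linear": [0, 0, 0], "turn": 0},
    {"linear": [0, 0, 0], "turn": 0},
    {"linear": [0, 0, 0], "turn": 0},
    {"linear": [0, 0, 0], "turn": 0},
    {"linear": [0, 0, 0], "turn": 0},
    {"linear": [0, 0, 0], "turn": 0},
    {"linear": [0, 0, 0], "turn": 0}
  ],
  "claw": 54,
  "grip_force": 30
}}

```text
clock: 11.65
eef_pos: [507.4, -21.8, 99.8]
tool_rot: [[-0.997, 0.083, 0.001], [0.083, 0.997, -0.0], [-0.001, -0.0, -1.0]]
contact_force: [-1.1, 1.0, 6.6]
opening: 59.5
grasp_force: 30.0
```

```bash
python3 - <<'E'
from plan import *
print(cur())
plan([(*bp(-6),209,None),(581.6,232.3,209,None),(581.6,232.3,110,None)],start=[*bp(-6),99,np.pi/2-.0815])
E
```

```text
[507.4025 -21.7731  99.8384   1.4877]
0 lin [0.0, 0.0, -0.44] turn -0.0 rows 4 -> [507.0, -20.5, 209.0, 1.5]
1 lin [-0.108, 0.516, 0.0] turn -0.0 rows 5 -> [544.3, 105.9, 209.0, 1.5]
1 lin [-0.108, 0.516, 0.0] turn -0.0 rows 5 -> [581.7, 232.3, 209.0, 1.5]
2 lin [0.001, 0.0, 0.396] turn -0.0 rows 4 -> [581.6, 232.3, 110.0, 1.5]
```

>>> {"name": "move_arm", "arguments": {
  "moves": [
    {"linear": [0, 0, -0.05], "turn": 0},
    {"linear": [0, 0, -0.15], "turn": 0},
    {"linear": [0, 0, -0.28], "turn": 0},
    {"linear": [0, 0, -0.38], "turn": 0},
    {"linear": [0, 0, -0.44], "turn": 0},
    {"linear": [0, 0, -0.44], "turn": 0},
    {"linear": [0, 0, -0.44], "turn": 0}
  ]
}}

```text
clock: 12.23
eef_pos: [506.4, -21.6, 208.3]
tool_rot: [[-0.997, 0.083, -0.0], [0.083, 0.997, 0.0], [0.0, 0.0, -1.0]]
contact_force: [-1.4, -0.1, -7.3]
opening: 59.8
grasp_force: 30.0
```

>>> {"name": "move_arm", "arguments": {
  "moves": [
    {"linear": [-0.02, 0.08, 0], "turn": 0},
    {"linear": [-0.044, 0.21, 0], "turn": 0},
    {"linear": [-0.073, 0.35, 0], "turn": 0},
    {"linear": [-0.104, 0.5, 0], "turn": 0},
    {"linear": [-0.135, 0.65, 0], "turn": 0},
    {"linear": [-0.166, 0.8, 0], "turn": 0},
    {"linear": [-0.196, 0.94, 0], "turn": 0},
    {"linear": [-0.206, 0.99, 0], "turn": 0}
  ]
}}

```text
clock: 12.9
eef_pos: [577.4, 225.0, 205.4]
tool_rot: [[-0.997, 0.08, -0.004], [0.08, 0.997, 0.001], [0.004, 0.001, -1.0]]
contact_force: [0.7, 0.1, -5.5]
opening: 60.5
grasp_force: 30.0
```

>>> {"name": "move_arm", "arguments": {
  "moves": [
    {"linear": [-0.01, 0.042, 0], "turn": 0},
    {"linear": [-0.01, 0.042, 0.02], "turn": 0},
    {"linear": [-0.01, 0.042, 0.1], "turn": 0},
    {"linear": [-0.01, 0.042, 0.2], "turn": 0},
    {"linear": [-0.01, 0.042, 0.29], "turn": 0},
    {"linear": [-0.01, 0.042, 0.35], "turn": 0},
    {"linear": [-0.01, 0.042, 0.375], "turn": 0},
    {"linear": [-0.01, 0.042, 0.385], "turn": 0}
  ]
}}

```text
clock: 13.57
eef_pos: [580.6, 229.1, 110.5]
tool_rot: [[-0.996, 0.084, -0.004], [0.084, 0.996, -0.001], [0.004, -0.002, -1.0]]
contact_force: [1.6, -0.4, -6.5]
opening: 60.1
grasp_force: 30.0
```

>>> {"name": "move_arm", "arguments": {
  "moves": [
    {"linear": [0, 0, 0.004], "turn": 0},
    {"linear": [0, 0, 0.004], "turn": 0}
  ]
}}

```text
clock: 13.73
eef_pos: [582.7, 230.5, 112.5]
tool_rot: [[-0.997, 0.084, 0.001], [0.084, 0.997, 0.0], [-0.001, 0.0, -1.0]]
contact_force: [0.1, 0.5, -5.8]
opening: 59.6
grasp_force: 30.0
```

>>> {"name": "move_arm", "arguments": {
  "moves": [
    {"linear": [0, 0, 0.006], "turn": 0},
    {"linear": [0, 0, 0.011], "turn": 0},
    {"linear": [0, 0, 0.012], "turn": 0},
    {"linear": [0, 0, 0.012], "turn": 0}
  ]
}}

```text
clock: 14.07
eef_pos: [582.9, 231.1, 109.9]
tool_rot: [[-0.997, 0.083, 0.002], [0.083, 0.997, 0.0], [-0.002, 0.0, -1.0]]
contact_force: [0.3, 0.3, -2.1]
opening: 59.9
grasp_force: 30.0
```

>>> {"name": "move_arm", "arguments": {
  "moves": [
    {"linear": [0, 0, 0.003], "turn": 0},
    {"linear": [0, 0, 0.003], "turn": 0},
    {"linear": [0, 0, 0.003], "turn": 0},
    {"linear": [0, 0, 0.003], "turn": 0},
    {"linear": [0, 0, 0.003], "turn": 0},
    {"linear": [0, 0, 0.003], "turn": 0},
    {"linear": [0, 0, 0.003], "turn": 0}
  ],
  "claw": 88
}}

```text
clock: 14.65
eef_pos: [582.0, 231.0, 108.0]
tool_rot: [[-0.997, 0.083, 0.0], [0.083, 0.997, -0.0], [-0.0, -0.0, -1.0]]
contact_force: [0.4, 0.3, 0.4]
opening: 88.0
grasp_force: 0.0
```

>>> {"name": "move_arm", "arguments": {
  "moves": [
    {"linear": [0, 0, -0.08], "turn": 0},
    {"linear": [0, 0, -0.22], "turn": 0},
    {"linear": [0, 0, -0.38], "turn": 0},
    {"linear": [0, 0, -0.52], "turn": 0},
    {"linear": [0, 0, -0.6], "turn": 0},
    {"linear": [0, 0, -0.6], "turn": 0},
    {"linear": [0, 0, -0.6], "turn": 0}
  ]
}}

```text
clock: 15.23
eef_pos: [582.7, 231.1, 259.5]
tool_rot: [[-0.997, 0.083, 0.003], [0.083, 0.997, 0.001], [-0.003, 0.001, -1.0]]
contact_force: [0.0, 0.1, -0.3]
opening: 88.2
grasp_force: 0.0
```

```bash
python3 - <<'E'
from plan import *
plan([(*bp(62),260,-.0815)])
E
```

```text
0 lin [-0.027, -0.514, -0.001] turn 0.2498 rows 8 -> [578.7, 102.5, 259.7, 0.7]
0 lin [-0.382, -0.345, -0.001] turn 0.2498 rows 8 -> [574.8, -26.1, 260.0, -0.1]
```

>>> {"name": "move_arm", "arguments": {
  "moves": [
    {"linear": [0, -0.08, 0], "turn": 0.036},
    {"linear": [-0.01, -0.16, 0], "turn": 0.072},
    {"linear": [-0.015, -0.24, 0], "turn": 0.108},
    {"linear": [-0.02, -0.32, 0], "turn": 0.144},
    {"linear": [-0.025, -0.4, 0], "turn": 0.18},
    {"linear": [-0.027, -0.46, 0], "turn": 0.216},
    {"linear": [-0.027, -0.514, 0], "turn": 0.25},
    {"linear": [-0.027, -0.514, 0], "turn": 0.25}
  ]
}}

```text
clock: 15.9
eef_pos: [577.0, 100.2, 255.4]
tool_rot: [[-0.641, 0.767, -0.004], [0.767, 0.641, -0.001], [0.002, -0.004, -1.0]]
contact_force: [0.1, 1.2, -0.1]
opening: 88.2
grasp_force: 0.0
```

>>> {"name": "move_arm", "arguments": {
  "moves": [
    {"linear": [-0.06, -0.05, 0], "turn": 0.036},
    {"linear": [-0.12, -0.11, 0], "turn": 0.072},
    {"linear": [-0.18, -0.16, 0], "turn": 0.108},
    {"linear": [-0.24, -0.22, 0], "turn": 0.144},
    {"linear": [-0.3, -0.27, 0], "turn": 0.18},
    {"linear": [-0.35, -0.32, 0], "turn": 0.216},
    {"linear": [-0.382, -0.345, 0], "turn": 0.25},
    {"linear": [-0.382, -0.345, 0], "turn": 0.25}
  ]
}}

```text
clock: 16.57
eef_pos: [573.4, -27.3, 256.3]
tool_rot: [[0.085, 0.996, -0.002], [0.996, -0.085, 0.0], [0.0, -0.002, -1.0]]
contact_force: [-0.9, 0.6, 0.1]
opening: 87.9
grasp_force: 0.0
```

>>> {"name": "move_arm", "arguments": {
  "moves": [
    {"linear": [0, 0, 0], "turn": 0},
    {"linear": [0, 0, 0], "turn": 0}
  ]
}}

```text
clock: 16.73
eef_pos: [573.6, -25.2, 257.0]
tool_rot: [[0.078, 0.997, -0.001], [0.997, -0.078, 0.001], [0.001, -0.002, -1.0]]
contact_force: [-0.6, 0.4, -0.4]
opening: 87.9
grasp_force: 0.0
```

```bash
python3 w.py bin4 bin old_tin new_tin scale && cat > f5.py <<'E'
from plan import *
import pickle
D,_=pickle.load(open("w_bin4.pkl","rb")); cal=viewer.get_calibration("wrist")
V=np.array(cal["view"]); R=np.array(telemetry.state()["tool_rot"]); V[:3,3]-=V[:3,:3]@(R@[0,1.4,0]); cal["view"]=V
g=lambda n:D[n][0]["pixels"]
valid=np.ones((400,640)); valid[232:]=0
q,e=fit(M["bin"],BIN,[((g("bin")|g("old_tin"))*valid,cal,valid)]); print("bin",q,e)
t,e=fit(M["old_tin"],[*bp(62),0],[(g("old_tin").astype(float),cal)],yaw=False,z=5); print("tin",t,e,"spec",bp(62,0,list(q)))
im=cv2.imread("pics/w_bin4.png")
for P,r,z in [(M["old_tin"][0],t,5),(box(-125,125,-42,42,80,80),q,0),(M["bin"][0],q,0)]:
    h=cv2.convexHull(proj(place(P,r,z),cal).astype(np.float32)); cv2.polylines(im,[np.round(h*16).astype(np.int32)],True,(0,255,0),1,shift=4)
cv2.imwrite("pics/ov4.png",im)
E
python3 f5.py
```

```text
bin [(0.82, [261, 175, 233, 87])]
old_tin [(0.64, [322, 172, 50, 54])]
new_tin [(0.97, [199, 341, 37, 34])]
scale [(0.88, [310, 344, 116, 37])]
[573.9567 -25.4606 257.9201  -0.0807] [-0.2509  0.1639  1.5871  0.0001  1.3907 -0.1702] 16.9833
bin [514.1423 -23.4313  -0.081 ] 0.009107736488068296
tin [576.5446 -28.2587   0.    ] 0.02262475360514576 spec (np.float64(575.9391963356595), np.float64(-28.445312415647386))
```

View pics/ov4.png

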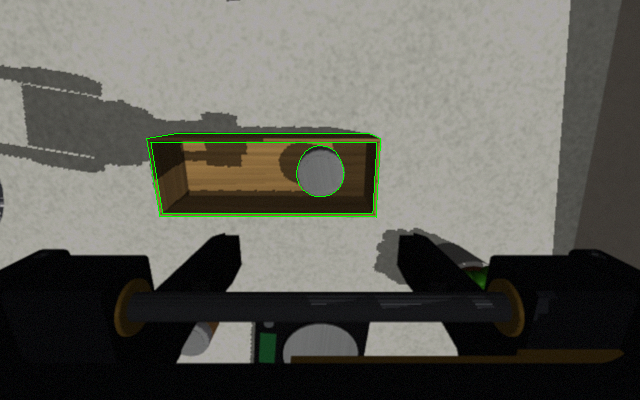

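```bash
sed -i 's/^BIN=.*/BIN=[514,-22,-.0815]/' plan.py; python3 - <<'E'
from plan import *
print(cur()); plan([(576.2,-27,100,-.0815),(576.2,-27,23,-.0815)])
E
```

```text
[573.9567 -25.4606 257.9201  -0.0807]
0 lin [-0.005, 0.009, 0.632] turn 0.0003 rows 5 -> [576.2, -27.0, 100.0, -0.1]
1 lin [-0.0, 0.0, 0.308] turn -0.0 rows 3 -> [576.2, -27.0, 23.0, -0.1]
```

>>> {"name": "move_arm", "arguments": {
  "moves": [
    {"linear": [-0.005, 0.009, 0.1], "turn": 0},
    {"linear": [-0.005, 0.009, 0.24], "turn": 0},
    {"linear": [-0.005, 0.009, 0.38], "turn": 0},
    {"linear": [-0.005, 0.009, 0.5], "turn": 0},
    {"linear": [-0.005, 0.009, 0.59], "turn": 0},
    {"linear": [-0.005, 0.009, 0.632], "turn": 0},
    {"linear": [-0.005, 0.009, 0.632], "turn": 0},
    {"linear": [-0.005, 0.009, 0.632], "turn": 0}
  ],
  "claw": 75
}}

```text
clock: 17.65
eef_pos: [576.4, -27.6, 100.5]
tool_rot: [[0.082, 0.997, 0.0], [0.997, -0.082, 0.0], [0.0, 0.0, -1.0]]
contact_force: [0.9, -0.6, 0.7]
opening: 74.8
grasp_force: 0.0
```

```bash
python3 - <<'E'
from plan import *
print(cur(),telemetry.state()["opening"]); plan([(576.2,-27,23,-.0815)])
E
```

```text
[576.4376 -27.5716 100.4641  -0.0824] 74.81938136272917
0 lin [0.002, -0.001, 0.31] turn -0.0003 rows 3 -> [576.2, -27.0, 23.0, -0.1]
```

>>> {"name": "move_arm", "arguments": {
  "moves": [
    {"linear": [0, 0, 0.05], "turn": 0},
    {"linear": [0, 0, 0.12], "turn": 0},
    {"linear": [0, 0, 0.19], "turn": 0},
    {"linear": [0, 0, 0.25], "turn": 0},
    {"linear": [0, 0, 0.29], "turn": 0},
    {"linear": [0, 0, 0.31], "turn": 0},
    {"linear": [0, 0, 0.31], "turn": 0},
    {"linear": [0, 0, 0.31], "turn": 0}
  ]
}}

```text
clock: 18.32
eef_pos: [576.7, -27.8, 23.1]
tool_rot: [[0.083, 0.997, 0.001], [0.997, -0.083, -0.0], [-0.0, 0.001, -1.0]]
contact_force: [0.5, 0.9, -0.5]
opening: 74.9
grasp_force: 0.0
```

>>> {"name": "move_arm", "arguments": {
  "moves": [
    {"linear": [0, 0, 0], "turn": 0},
    {"linear": [0, 0, 0], "turn": 0},
    {"linear": [0, 0, 0], "turn": 0},
    {"linear": [0, 0, 0], "turn": 0},
    {"linear": [0, 0, 0], "turn": 0},
    {"linear": [0, 0, 0], "turn": 0}
  ],
  "claw": 52,
  "grip_force": 20
}}

```text
clock: 18.82
eef_pos: [576.6, -27.8, 23.3]
tool_rot: [[0.083, 0.997, 0.001], [0.997, -0.083, -0.0], [-0.0, 0.001, -1.0]]
contact_force: [-2.3, -0.2, 5.9]
opening: 57.1
grasp_force: 20.0
```

```bash
python3 - <<'E'
from plan import *
print(cur(),telemetry.state()["opening"]); plan([(576,-27,170,None),(552,-334,170,None),(552,-334,70,None)],start=[576,-27,23,-.0815])
E
```

```text
[576.6458 -27.8122  23.3181  -0.0829] 57.09477168155866
0 lin [0.0, 0.0, -0.588] turn -0.0 rows 5 -> [576.0, -27.0, 170.0, -0.1]
1 lin [-0.616, 0.002, 0.0] turn -0.0 rows 5 -> [564.0, -180.5, 170.0, -0.1]
1 lin [-0.616, 0.002, 0.0] turn -0.0 rows 5 -> [552.0, -334.0, 170.0, -0.1]
2 lin [0.0, 0.0, 0.4] turn -0.0 rows 4 -> [552.0, -334.0, 70.0, -0.1]
```

>>> {"name": "move_arm", "arguments": {
  "moves": [
    {"linear": [0, 0, -0.06], "turn": 0},
    {"linear": [0, 0, -0.18], "turn": 0},
    {"linear": [0, 0, -0.32], "turn": 0},
    {"linear": [0, 0, -0.46], "turn": 0},
    {"linear": [0, 0, -0.6], "turn": 0},
    {"linear": [0, 0, -0.66], "turn": 0},
    {"linear": [0, 0, -0.68], "turn": 0},
    {"linear": [0, 0, -0.68], "turn": 0}
  ]
}}

```text
clock: 19.48
eef_pos: [576.8, -27.8, 193.7]
tool_rot: [[0.083, 0.997, 0.003], [0.997, -0.083, -0.001], [-0.0, 0.003, -1.0]]
contact_force: [0.1, -0.2, -1.4]
opening: 57.3
grasp_force: 20.0
```

>>> {"name": "move_arm", "arguments": {
  "moves": [
    {"linear": [-0.06, 0, 0], "turn": 0},
    {"linear": [-0.18, 0, 0], "turn": 0},
    {"linear": [-0.33, 0, 0], "turn": 0},
    {"linear": [-0.48, 0, 0], "turn": 0},
    {"linear": [-0.63, 0, 0], "turn": 0},
    {"linear": [-0.78, 0, 0], "turn": 0},
    {"linear": [-0.92, 0, 0], "turn": 0},
    {"linear": [-0.98, 0, 0], "turn": 0}
  ]
}}

```text
clock: 20.15
eef_pos: [553.8, -275.5, 189.4]
tool_rot: [[0.086, 0.996, -0.003], [0.996, -0.086, 0.001], [0.001, -0.004, -1.0]]
contact_force: [-0.1, 0.2, -1.5]
opening: 57.7
grasp_force: 20.0
```

>>> {"name": "move_arm", "arguments": {
  "moves": [
    {"linear": [-0.1, 0, 0], "turn": 0},
    {"linear": [-0.2, 0, 0], "turn": 0},
    {"linear": [-0.25, 0.004, 0], "turn": 0},
    {"linear": [-0.25, 0.004, 0], "turn": 0},
    {"linear": [-0.25, 0.004, 0], "turn": 0}
  ]
}}

```text
clock: 20.57
eef_pos: [551.2, -333.3, 190.9]
tool_rot: [[0.084, 0.996, -0.002], [0.996, -0.084, 0.002], [0.002, -0.002, -1.0]]
contact_force: [0.3, -0.4, -1.3]
opening: 57.5
grasp_force: 20.0
```

```bash
python3 w.py scale1 scale new_tin old_tin
```

```text
scale [(0.88, [84, 265, 154, 33]), (0.86, [308, 173, 175, 131]), (0.84, [302, 340, 143, 36]), (0.58, [129, 126, 91, 63])]
new_tin [(0.55, [129, 128, 95, 63])]
old_tin [(0.7, [321, 257, 125, 138])]
[ 551.9126 -332.5264  192.277    -0.0813] [-0.7262  0.3731  1.4636  0.0003  1.3056 -0.645 ] 20.7667
```

View pics/w_scale1.png

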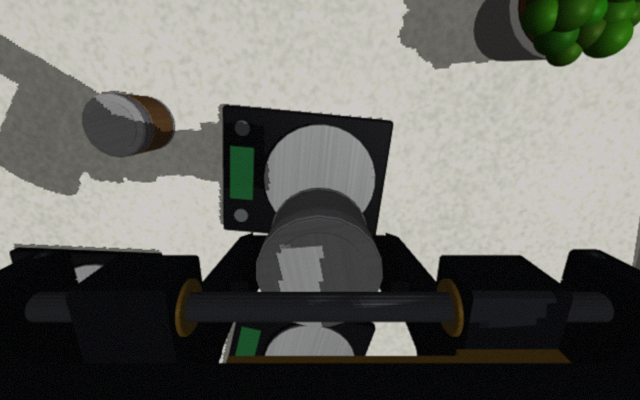

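The scale's body (220–392, 105–235) and pan (centre ≈ 320,180) are visible, with the tin held upright at (320,257). The new tin is at (128,124).

```bash
cat > f6.py <<'E'
from plan import *
import pickle
D,_=pickle.load(open("w_scale1.pkl","rb")); cal=viewer.get_calibration("wrist")
V=np.array(cal["view"]); R=np.array(telemetry.state()["tool_rot"]); V[:3,3]-=V[:3,:3]@(R@[0,1.4,0]); cal["view"]=V
m=D["scale"][1]["pixels"]
valid=np.ones((400,640)); valid[225:]=0; valid[cv2.dilate(D["old_tin"][0]["pixels"].astype(np.uint8),np.ones((15,15)))>0]=0
q,e=fit(M["scale"],[552,-334,-.177],[(m*valid,cal,valid)]); print("scale",q,e)
n=D["new_tin"][0]["pixels"]; t,e=fit(M["new_tin"],[364,-257,0],[(n.astype(float),cal)],yaw=False); print("new",t,e)
im=cv2.imread("pics/w_scale1.png")
for P,r,z in [(cyl(62,24,24),q,0),(M["scale"][0],q,0),(M["new_tin"][0],t,0)]:
    h=cv2.convexHull(proj(place(P,r,z),cal).astype(np.float32)); cv2.polylines(im,[np.round(h*16).astype(np.int32)],True,(0,0,255),1,shift=4)
cv2.imwrite("pics/ov5.png",im[80:270,60:420])
plan([(*q[:2],44.5,None)])
E
python3 f6.py
```

```text
scale [ 553.3204 -336.8066   -0.172 ] 0.02211692439086482
new [ 366.4    -258.9089    0.    ] 0.03514566183768275
0 lin [-0.017, 0.007, 0.591] turn -0.0 rows 5 -> [553.3, -336.8, 44.5, -0.1]
```

View pics/ov5.png

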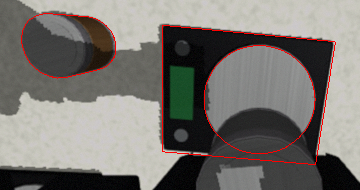

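>>> {"name": "move_arm", "arguments": {
  "moves": [
    {"linear": [-0.012, 0.006, 0.08], "turn": 0},
    {"linear": [-0.012, 0.006, 0.21], "turn": 0},
    {"linear": [-0.012, 0.006, 0.34], "turn": 0},
    {"linear": [-0.012, 0.006, 0.46], "turn": 0},
    {"linear": [-0.012, 0.006, 0.54], "turn": 0},
    {"linear": [-0.012, 0.006, 0.575], "turn": 0},
    {"linear": [-0.012, 0.006, 0.59], "turn": 0},
    {"linear": [-0.012, 0.006, 0.59], "turn": 0}
  ]
}}

```text
clock: 21.43
eef_pos: [553.1, -336.8, 45.0]
tool_rot: [[0.082, 0.997, -0.0], [0.997, -0.082, 0.0], [0.0, -0.0, -1.0]]
contact_force: [-1.1, -0.0, -1.0]
opening: 57.3
grasp_force: 20.0
```

>>> {"name": "move_arm", "arguments": {
  "moves": [
    {"linear": [0, 0, 0], "turn": 0},
    {"linear": [0, 0, 0], "turn": 0}
  ]
}}

```text
clock: 21.6
eef_pos: [554.1, -338.1, 47.1]
tool_rot: [[0.083, 0.997, 0.003], [0.997, -0.083, -0.002], [-0.002, 0.003, -1.0]]
contact_force: [0.6, -0.7, -0.7]
opening: 57.5
grasp_force: 20.0
```

>>> {"name": "move_arm", "arguments": {
  "moves": [
    {"linear": [0.006, -0.003, 0.005], "turn": 0},
    {"linear": [0.006, -0.003, 0.01], "turn": 0},
    {"linear": [0.006, -0.003, 0.014], "turn": 0},
    {"linear": [0.006, -0.003, 0.017], "turn": 0},
    {"linear": [0.006, -0.003, 0.017], "turn": 0},
    {"linear": [0.006, -0.003, 0.017], "turn": 0}
  ]
}}

```text
clock: 22.1
eef_pos: [552.5, -335.9, 42.3]
tool_rot: [[0.083, 0.997, 0.0], [0.997, -0.083, -0.0], [-0.0, 0.0, -1.0]]
contact_force: [-4.2, 2.4, 8.9]
opening: 57.5
grasp_force: 20.0
```

>>> {"name": "move_arm", "arguments": {
  "moves": [
    {"linear": [0, 0, -0.002], "turn": 0},
    {"linear": [0, 0, -0.002], "turn": 0},
    {"linear": [0, 0, -0.002], "turn": 0},
    {"linear": [0, 0, -0.002], "turn": 0},
    {"linear": [0, 0, -0.002], "turn": 0}
  ],
  "claw": 88
}}

```text
clock: 22.52
eef_pos: [552.1, -335.8, 41.0]
tool_rot: [[0.083, 0.997, -0.0], [0.997, -0.083, 0.0], [0.0, -0.0, -1.0]]
contact_force: [0.6, 0.5, 0.6]
opening: 87.3
grasp_force: 0.0
```

>>> {"name": "move_arm", "arguments": {
  "moves": [
    {"linear": [0, 0, -0.06], "turn": 0},
    {"linear": [0, 0, -0.2], "turn": 0},
    {"linear": [0, 0, -0.36], "turn": 0},
    {"linear": [0, 0, -0.52], "turn": 0},
    {"linear": [0, 0, -0.64], "turn": 0},
    {"linear": [0, 0, -0.68], "turn": 0},
    {"linear": [0, 0, -0.68], "turn": 0}
  ]
}}

```text
clock: 23.1
eef_pos: [553.9, -337.2, 216.3]
tool_rot: [[0.083, 0.997, 0.006], [0.997, -0.083, -0.005], [-0.005, 0.006, -1.0]]
contact_force: [0.4, -0.8, -0.2]
opening: 87.8
grasp_force: 0.0
```

```bash
python3 w.py scale2 scale old_tin; python3 - <<'E'
from plan import *
import pickle
D,_=pickle.load(open("w_scale2.pkl","rb")); cal=viewer.get_calibration("wrist")
V=np.array(cal["view"]); R=np.array(telemetry.state()["tool_rot"]); V[:3,3]-=V[:3,:3]@(R@[0,1.4,0]); cal["view"]=V
o=D["old_tin"][0]["pixels"]; print(fit(M["old_tin"],[553,-336,0],[(o.astype(float),cal)],yaw=False,z=24))
s=min(D["scale"],key=lambda d:np.hypot(*(np.array(d["box"][:2])-[310,170])))["pixels"]|o
valid=np.ones((400,640)); valid[225:]=0
print(fit(M["scale"]+[cyl(29.3,24,72)],[553,-336,-.172],[(s*valid,cal,valid)]))
plan([(365.6,-257.5,210,-.0815),(365.6,-257.5,60,-.0815)])
E
```

```text
scale [(0.75, [305, 167, 159, 127]), (0.68, [98, 263, 150, 53]), (0.62, [294, 320, 141, 82])]
old_tin [(0.91, [318, 178, 57, 62])]
[ 551.2768 -334.9631  209.1245   -0.083 ] [-0.7296  0.3609  1.4446 -0.      1.3394 -0.6466] 23.25
(array([ 550.0862, -331.1278,    0.    ]), np.float64(0.06616582213409708))
(array([ 550.5501, -333.6045,   -0.1776]), np.float64(0.04788327471563705))
0 lin [0.247, -0.766, -0.004] turn -0.0005 rows 6 -> [365.6, -257.5, 210.0, -0.1]
1 lin [0.0, 0.0, 0.6] turn 0.0 rows 5 -> [365.6, -257.5, 60.0, -0.1]
```

View pics/w_scale2.png

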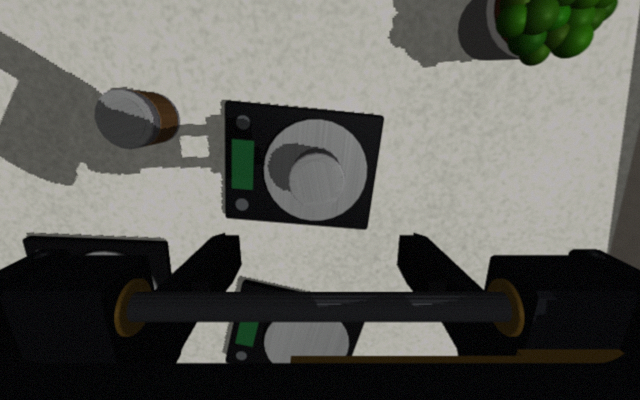

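>>> {"name": "move_arm", "arguments": {
  "moves": [
    {"linear": [0.02, -0.06, 0], "turn": 0},
    {"linear": [0.06, -0.18, 0], "turn": 0},
    {"linear": [0.1, -0.32, 0], "turn": 0},
    {"linear": [0.15, -0.46, 0], "turn": 0},
    {"linear": [0.195, -0.6, 0], "turn": 0},
    {"linear": [0.235, -0.73, 0], "turn": 0},
    {"linear": [0.249, -0.772, 0], "turn": 0},
    {"linear": [0.249, -0.772, 0], "turn": 0}
  ]
}}

```text
clock: 23.92
eef_pos: [362.2, -255.4, 208.7]
tool_rot: [[0.084, 0.996, -0.004], [0.996, -0.084, 0.004], [0.004, -0.004, -1.0]]
contact_force: [0.2, -1.1, 0.1]
opening: 88.1
grasp_force: 0.0
```

>>> {"name": "move_arm", "arguments": {
  "moves": [
    {"linear": [0, 0, 0], "turn": 0},
    {"linear": [0, 0, 0], "turn": 0}
  ]
}}

```text
clock: 24.08
eef_pos: [365.4, -257.8, 210.4]
tool_rot: [[0.083, 0.997, -0.001], [0.997, -0.083, 0.001], [0.001, -0.001, -1.0]]
contact_force: [0.6, -0.8, 0.3]
opening: 88.0
grasp_force: 0.0
```

```bash
python3 w.py new1 new_tin; python3 - <<'E'
from plan import *
import pickle
D,_=pickle.load(open("w_new1.pkl","rb")); cal=viewer.get_calibration("wrist")
V=np.array(cal["view"]); R=np.array(telemetry.state()["tool_rot"]); V[:3,3]-=V[:3,:3]@(R@[0,1.4,0]); cal["view"]=V
o=D["new_tin"][0]["pixels"]; q,e=fit(M["new_tin"],[365,-258,0],[(o.astype(float),cal)],yaw=False); print(q,e)
print(cur())
plan([(q[0],q[1]+1,22.5,-.0815)])
E
```

```text
new_tin [(0.7, [318, 180, 55, 62])]
[ 365.6429 -257.9873  210.6576   -0.0827] [-0.8809 -0.0848  1.9431  0.0001  1.2843 -0.7983] 24.1833
[ 365.2181 -258.652     0.    ] 0.032293055524168945
[ 365.6429 -257.9873  210.6576   -0.0827]
0 lin [0.001, -0.002, 0.753] turn -0.0004 rows 6 -> [365.2, -257.7, 22.5, -0.1]
```

>>> {"name": "move_arm", "arguments": {
  "moves": [
    {"linear": [0.001, -0.002, 0.08], "turn": 0},
    {"linear": [0.001, -0.002, 0.22], "turn": 0},
    {"linear": [0.001, -0.002, 0.38], "turn": 0},
    {"linear": [0.001, -0.002, 0.52], "turn": 0},
    {"linear": [0.001, -0.002, 0.64], "turn": 0},
    {"linear": [0.001, -0.002, 0.72], "turn": 0},
    {"linear": [0.001, -0.002, 0.753], "turn": 0},
    {"linear": [0.001, -0.002, 0.753], "turn": 0}
  ]
}}

```text
clock: 24.85
eef_pos: [363.8, -256.3, 20.8]
tool_rot: [[0.083, 0.997, -0.003], [0.997, -0.083, 0.004], [0.003, -0.003, -1.0]]
contact_force: [0.2, 0.9, -0.3]
opening: 87.8
grasp_force: 0.0
```

>>> {"name": "move_arm", "arguments": {
  "moves": [
    {"linear": [0, 0, 0], "turn": 0},
    {"linear": [0, 0, 0], "turn": 0},
    {"linear": [0, 0, 0], "turn": 0},
    {"linear": [0, 0, 0], "turn": 0},
    {"linear": [0, 0, 0], "turn": 0},
    {"linear": [0, 0, 0], "turn": 0},
    {"linear": [0, 0, 0], "turn": 0}
  ],
  "claw": 52,
  "grip_force": 25
}}

```text
clock: 25.43
eef_pos: [365.0, -258.1, 24.0]
tool_rot: [[0.083, 0.997, 0.001], [0.997, -0.083, -0.001], [-0.001, 0.001, -1.0]]
contact_force: [-0.6, 1.4, 7.1]
opening: 57.0
grasp_force: 25.0
```

```bash
python3 - <<'E'
from plan import *
p=cur();print(p)
plan([(p[0],p[1],p[2]+165,None),(*bp(62),p[2]+165,-.0815),(*bp(62),p[2]+7,-.0815)])
E
```

```text
[ 365.0403 -258.0659   23.9732   -0.0829]
0 lin [0.0, 0.0, -0.66] turn -0.0 rows 5 -> [365.0, -258.1, 189.0, -0.1]
1 lin [0.495, 0.382, 0.0] turn -0.0002 rows 5 -> [470.4, -142.6, 189.0, -0.1]
1 lin [0.495, 0.382, 0.0] turn -0.0002 rows 5 -> [575.8, -27.1, 189.0, -0.1]
2 lin [0.0, -0.0, 0.632] turn -0.0 rows 5 -> [575.8, -27.0, 31.0, -0.1]
```

>>> {"name": "move_arm", "arguments": {
  "moves": [
    {"linear": [0, 0, -0.06], "turn": 0},
    {"linear": [0, 0, -0.18], "turn": 0},
    {"linear": [0, 0, -0.32], "turn": 0},
    {"linear": [0, 0, -0.46], "turn": 0},
    {"linear": [0, 0, -0.6], "turn": 0},
    {"linear": [0, 0, -0.66], "turn": 0},
    {"linear": [0, 0, -0.66], "turn": 0}
  ]
}}

```text
clock: 26.02
eef_pos: [366.3, -259.4, 192.2]
tool_rot: [[0.083, 0.997, 0.005], [0.997, -0.083, -0.006], [-0.006, 0.006, -1.0]]
contact_force: [0.2, 0.1, -2.8]
opening: 57.5
grasp_force: 25.0
```

>>> {"name": "move_arm", "arguments": {
  "moves": [
    {"linear": [0.05, 0.038, 0], "turn": 0},
    {"linear": [0.12, 0.093, 0], "turn": 0},
    {"linear": [0.22, 0.17, 0], "turn": 0},
    {"linear": [0.32, 0.247, 0], "turn": 0},
    {"linear": [0.43, 0.332, 0], "turn": 0},
    {"linear": [0.54, 0.417, 0], "turn": 0},
    {"linear": [0.65, 0.5, 0], "turn": 0},
    {"linear": [0.74, 0.571, 0], "turn": 0}
  ]
}}

```text
clock: 26.68
eef_pos: [522.2, -82.5, 185.7]
tool_rot: [[0.082, 0.997, -0.003], [0.997, -0.082, 0.001], [0.001, -0.003, -1.0]]
contact_force: [0.0, -1.1, -1.4]
opening: 57.3
grasp_force: 25.0
```

>>> {"name": "move_arm", "arguments": {
  "moves": [
    {"linear": [0.08, 0.062, 0], "turn": 0},
    {"linear": [0.16, 0.123, 0], "turn": 0},
    {"linear": [0.22, 0.17, 0], "turn": 0},
    {"linear": [0.25, 0.194, 0], "turn": 0},
    {"linear": [0.25, 0.194, 0], "turn": 0},
    {"linear": [0.25, 0.194, 0], "turn": 0}
  ]
}}

```text
clock: 27.18
eef_pos: [574.7, -26.7, 186.5]
tool_rot: [[0.082, 0.997, -0.003], [0.997, -0.082, 0.0], [-0.0, -0.003, -1.0]]
contact_force: [-0.3, 0.1, -1.7]
opening: 57.2
grasp_force: 25.0
```

```bash
python3 - <<'E'
from plan import *
viewer.read_camera("top")
p=cur();print(p,telemetry.state()["contact_force"])
plan([(*bp(62.3),100,-.0815),(*bp(62.3),30,-.0815)])
E
```

```text
[574.6026 -27.1696 186.8305  -0.0831] [-0.9922 -0.6236 -2.2567]
0 lin [0.001, 0.006, 0.347] turn -0.0005 rows 4 -> [576.1, -27.1, 100.0, -0.1]
1 lin [-0.0, -0.0, 0.28] turn -0.0 rows 3 -> [576.1, -27.1, 30.0, -0.1]
```

>>> {"name": "move_arm", "arguments": {
  "moves": [
    {"linear": [0.001, 0.005, 0.08], "turn": 0},
    {"linear": [0.001, 0.005, 0.2], "turn": 0},
    {"linear": [0.001, 0.005, 0.32], "turn": 0},
    {"linear": [0.001, 0.005, 0.43], "turn": 0},
    {"linear": [0.001, 0.005, 0.52], "turn": 0},
    {"linear": [0.001, 0.005, 0.58], "turn": 0},
    {"linear": [0.001, 0.005, 0.61], "turn": 0},
    {"linear": [0.001, 0.005, 0.62], "turn": 0}
  ]
}}

```text
clock: 27.9
eef_pos: [575.3, -27.3, 31.5]
tool_rot: [[0.084, 0.996, -0.003], [0.996, -0.084, 0.001], [0.0, -0.003, -1.0]]
contact_force: [-0.7, -0.8, -1.8]
opening: 57.6
grasp_force: 25.0
```

>>> {"name": "move_arm", "arguments": {
  "moves": [
    {"linear": [0, 0, 0.002], "turn": 0},
    {"linear": [0, 0, 0.002], "turn": 0},
    {"linear": [0, 0, 0.002], "turn": 0}
  ]
}}

```text
clock: 28.15
eef_pos: [577.9, -27.0, 33.9]
tool_rot: [[0.083, 0.997, 0.002], [0.997, -0.083, -0.001], [-0.0, 0.002, -1.0]]
contact_force: [-0.2, -0.3, -1.3]
opening: 57.1
grasp_force: 25.0
```

>>> {"name": "move_arm", "arguments": {
  "moves": [
    {"linear": [0, -0.006, 0.006], "turn": 0},
    {"linear": [0, -0.006, 0.012], "turn": 0},
    {"linear": [0, -0.006, 0.017], "turn": 0},
    {"linear": [0, -0.006, 0.021], "turn": 0},
    {"linear": [0, -0.006, 0.021], "turn": 0},
    {"linear": [0, -0.006, 0.021], "turn": 0}
  ]
}}

```text
clock: 28.65
eef_pos: [575.7, -26.3, 29.0]
tool_rot: [[0.082, 0.997, 0.0], [0.997, -0.082, -0.0], [-0.0, 0.0, -1.0]]
contact_force: [-6.7, 1.3, 12.5]
opening: 57.4
grasp_force: 25.0
```

>>> {"name": "move_arm", "arguments": {
  "moves": [
    {"linear": [0, 0.002, -0.003], "turn": 0},
    {"linear": [0, 0.002, -0.003], "turn": 0}
  ]
}}

```text
clock: 28.82
eef_pos: [576.2, -26.4, 29.0]
tool_rot: [[0.083, 0.997, 0.0], [0.997, -0.083, -0.0], [-0.0, 0.0, -1.0]]
contact_force: [-4.6, 0.8, 8.4]
opening: 57.3
grasp_force: 25.0
```

>>> {"name": "move_arm", "arguments": {
  "moves": [
    {"linear": [0, 0, 0], "turn": 0},
    {"linear": [0, 0, 0], "turn": 0},
    {"linear": [0, 0, 0], "turn": 0},
    {"linear": [0, 0, 0], "turn": 0},
    {"linear": [0, 0, 0], "turn": 0}
  ],
  "claw": 75
}}

```text
clock: 29.23
eef_pos: [575.9, -26.4, 27.8]
tool_rot: [[0.083, 0.997, -0.0], [0.997, -0.083, 0.0], [-0.0, -0.0, -1.0]]
contact_force: [0.1, -0.3, 0.5]
opening: 75.4
grasp_force: 0.0
```

>>> {"name": "move_arm", "arguments": {
  "moves": [
    {"linear": [0, 0, -0.06], "turn": 0},
    {"linear": [0, 0, -0.18], "turn": 0},
    {"linear": [0, 0, -0.32], "turn": 0},
    {"linear": [0, 0, -0.47], "turn": 0},
    {"linear": [0, 0, -0.62], "turn": 0},
    {"linear": [0, 0, -0.77], "turn": 0},
    {"linear": [0, 0, -0.9], "turn": 0},
    {"linear": [0, 0, -0.92], "turn": 0}
  ]
}}

```text
clock: 29.9
eef_pos: [579.0, -27.1, 265.3]
tool_rot: [[0.083, 0.997, 0.011], [0.997, -0.083, -0.003], [-0.002, 0.011, -1.0]]
contact_force: [0.7, -1.0, 1.1]
opening: 74.9
grasp_force: 0.0
```

>>> {"name": "move_arm", "arguments": {
  "moves": [
    {"linear": [0, 0, 0], "turn": 0},
    {"linear": [0, 0, 0], "turn": 0}
  ],
  "claw": 88
}}

```text
clock: 30.07
eef_pos: [575.6, -26.3, 257.2]
tool_rot: [[0.083, 0.997, -0.001], [0.997, -0.083, 0.0], [0.0, -0.001, -1.0]]
contact_force: [-0.7, 0.6, -1.0]
opening: 86.2
grasp_force: 0.0
```

```bash
python3 w.py bin6 bin new_tin; python3 - <<'E'
from plan import *
import pickle
D,_=pickle.load(open("w_bin6.pkl","rb")); cal=viewer.get_calibration("wrist")
V=np.array(cal["view"]); R=np.array(telemetry.state()["tool_rot"]); V[:3,3]-=V[:3,:3]@(R@[0,1.4,0]); cal["view"]=V
g=lambda n:D[n][0]["pixels"]; valid=np.ones((400,640)); valid[232:]=0
q,e=fit(M["bin"],BIN,[((g("bin")|g("new_tin"))*valid,cal,valid)]); print("bin",q,e)
t,e=fit(M["new_tin"],[*bp(62),0],[(g("new_tin").astype(float),cal)],yaw=False,z=5)
c,s=np.cos(q[2]),np.sin(q[2]); d=t[:2]-q[:2]; print("tin",t,e,"in bin",c*d[0]+s*d[1],-s*d[0]+c*d[1])
plan([(583,231.5,250,np.pi/2-.0815)])
E
```

```text
bin [(0.62, [263, 174, 231, 88])]
new_tin [(0.84, [320, 173, 51, 51])]
[574.7889 -26.1821 255.417   -0.0831] [-0.2517  0.1706  1.5845 -0.      1.3907 -0.1686] 30.2167
bin [511.9674 -22.2178  -0.0807] 0.016811126872931258
tin [575.6869 -25.8468   0.    ] 0.049719677555549006 in bin 63.80459547283844 1.5207005299467165
0 lin [0.515, -0.026, 0.011] turn 0.2497 rows 8 -> [578.9, 102.7, 252.7, -0.9]
0 lin [0.346, -0.382, 0.011] turn 0.2497 rows 8 -> [583.1, 231.5, 250.0, -1.7]
```

>>> {"name": "move_arm", "arguments": {
  "moves": [
    {"linear": [0.08, 0, 0], "turn": -0.036},
    {"linear": [0.16, -0.01, 0], "turn": -0.072},
    {"linear": [0.24, -0.01, 0], "turn": -0.108},
    {"linear": [0.32, -0.02, 0], "turn": -0.144},
    {"linear": [0.4, -0.02, 0], "turn": -0.18},
    {"linear": [0.46, -0.026, 0.01], "turn": -0.216},
    {"linear": [0.515, -0.026, 0.011], "turn": -0.25},
    {"linear": [0.515, -0.026, 0.011], "turn": -0.25}
  ]
}}

```text
clock: 30.88
eef_pos: [579.1, 104.7, 253.1]
tool_rot: [[-0.651, 0.759, -0.004], [0.759, 0.651, 0.001], [0.003, -0.002, -1.0]]
contact_force: [-0.2, 1.0, 0.5]
opening: 88.1
grasp_force: 0.0
```

```bash
python3 - <<'E'
from plan import *
print(cur()); plan([(582.4,231,250,np.pi/2-.083)])
E
```

```text
[579.095  104.6505 253.0541   0.7086]
0 lin [0.375, 0.339, 0.012] turn -0.248 rows 8 -> [582.4, 231.0, 250.0, 1.5]
```

>>> {"name": "move_arm", "arguments": {
  "moves": [
    {"linear": [0.06, 0.054, 0], "turn": -0.036},
    {"linear": [0.12, 0.108, 0], "turn": -0.072},
    {"linear": [0.18, 0.163, 0], "turn": -0.108},
    {"linear": [0.24, 0.217, 0], "turn": -0.144},
    {"linear": [0.3, 0.27, 0], "turn": -0.18},
    {"linear": [0.35, 0.316, 0.01], "turn": -0.216},
    {"linear": [0.375, 0.339, 0.012], "turn": -0.248},
    {"linear": [0.375, 0.339, 0.012], "turn": -0.248}
  ]
}}

```text
clock: 31.55
eef_pos: [583.6, 229.5, 250.6]
tool_rot: [[-0.996, 0.087, -0.003], [0.087, 0.996, -0.0], [0.002, -0.0, -1.0]]
contact_force: [0.2, 0.2, 0.1]
opening: 87.7
grasp_force: 0.0
```

>>> {"name": "move_arm", "arguments": {
  "moves": [
    {"linear": [0, 0, 0], "turn": 0},
    {"linear": [0, 0, 0], "turn": 0},
    {"linear": [0, 0, 0], "turn": 0}
  ]
}}

```text
clock: 31.8
eef_pos: [584.4, 227.6, 251.9]
tool_rot: [[-0.996, 0.093, -0.0], [0.093, 0.996, -0.0], [0.0, -0.0, -1.0]]
contact_force: [-0.4, -0.1, -0.2]
opening: 87.4
grasp_force: 0.0
```

```bash
python3 w.py brd canister jar; python3 - <<'E'
from plan import *
import pickle
D,_=pickle.load(open("w_brd.pkl","rb")); cal=viewer.get_calibration("wrist")
V=np.array(cal["view"]); R=np.array(telemetry.state()["tool_rot"]); V[:3,3]-=V[:3,:3]@(R@[0,1.4,0]); cal["view"]=V
valid=np.ones((400,640)); valid[235:]=0
for n,p,yw in (("canister",[582.4,231,-.083],True),("jar",[521.4,368,0],False)):
    if D[n]: print(n,fit(M[n],p,[(D[n][0]["pixels"]*valid,cal,valid)],yaw=yw,z=15))
print(cur()); plan([(582.4,231,109,np.pi/2-.083)])
E
```

```text
canister [(0.85, [322, 187, 74, 84])]
jar [(0.93, [474, 102, 152, 83]), (0.43, [90, 123, 177, 247])]
[584.4308 227.9985 252.3012   1.4793] [ 0.1831  0.2848  1.4537 -0.0001  1.403  -1.2962] 31.95
canister (array([581.8128, 231.1397,  -0.0912]), np.float64(0.0636253103861632))
jar (array([517.4779, 364.9378,   0.    ]), np.float64(0.01954136908516087))
[584.4308 227.9985 252.3012   1.4793]
0 lin [0.009, 0.011, 0.573] turn -0.0027 rows 5 -> [582.4, 231.0, 109.0, 1.5]
```

View pics/w_brd.png

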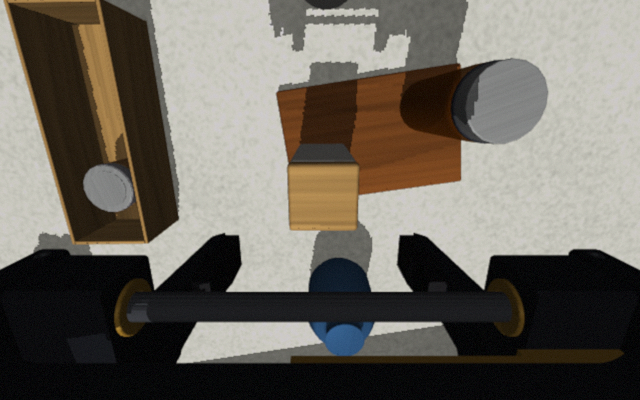

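Canister (322,187) and jar (500,101) both stand upright on the board, and the new tin (108,187) is in the back of the bin. Next I grip the canister.

>>> {"name": "move_arm", "arguments": {
  "moves": [
    {"linear": [0.009, 0.011, 0.08], "turn": -0.003},
    {"linear": [0.009, 0.011, 0.21], "turn": -0.003},
    {"linear": [0.009, 0.011, 0.34], "turn": -0.003},
    {"linear": [0.009, 0.011, 0.46], "turn": -0.003},
    {"linear": [0.009, 0.011, 0.54], "turn": -0.003},
    {"linear": [0.009, 0.011, 0.573], "turn": -0.003},
    {"linear": [0.009, 0.011, 0.573], "turn": -0.003},
    {"linear": [0.009, 0.011, 0.573], "turn": -0.003}
  ]
}}

```text
clock: 32.62
eef_pos: [582.8, 231.6, 109.7]
tool_rot: [[-0.997, 0.08, 0.001], [0.08, 0.997, 0.0], [-0.001, 0.0, -1.0]]
contact_force: [-0.2, 0.2, -0.2]
opening: 87.8
grasp_force: 0.0
```

>>> {"name": "move_arm", "arguments": {
  "moves": [
    {"linear": [0, 0, 0], "turn": 0},
    {"linear": [0, 0, 0], "turn": 0},
    {"linear": [0, 0, 0], "turn": 0},
    {"linear": [0, 0, 0], "turn": 0},
    {"linear": [0, 0, 0], "turn": 0},
    {"linear": [0, 0, 0], "turn": 0},
    {"linear": [0, 0, 0], "turn": 0},
    {"linear": [0, 0, 0], "turn": 0}
  ],
  "claw": 54,
  "grip_force": 30
}}

```text
clock: 33.28
eef_pos: [582.9, 231.7, 109.9]
tool_rot: [[-0.997, 0.08, 0.001], [0.08, 0.997, 0.0], [-0.001, 0.0, -1.0]]
contact_force: [-0.5, -2.9, 6.2]
opening: 59.7
grasp_force: 29.9
```

```bash
python3 - <<'E'
from plan import *
p=cur(); print(p)
plan([(p[0],p[1],220,np.pi/2-.0815),(507.2,-21.6,220,None),(507.2,-21.6,100,None)])
E
```

```text
[582.8535 231.6589 109.9197   1.491 ]
0 lin [0.0, 0.0, -0.44] turn 0.0005 rows 4 -> [582.9, 231.7, 220.0, 1.5]
1 lin [0.11, -0.517, -0.0] turn -0.0 rows 5 -> [545.0, 105.0, 220.0, 1.5]
1 lin [0.11, -0.517, -0.0] turn -0.0 rows 5 -> [507.1, -21.6, 220.0, 1.5]
2 lin [-0.001, -0.0, 0.48] turn -0.0 rows 4 -> [507.2, -21.6, 100.0, 1.5]
```

>>> {"name": "move_arm", "arguments": {
  "moves": [
    {"linear": [0, 0, -0.05], "turn": 0},
    {"linear": [0, 0, -0.15], "turn": 0},
    {"linear": [0, 0, -0.28], "turn": 0},
    {"linear": [0, 0, -0.38], "turn": 0},
    {"linear": [0, 0, -0.44], "turn": 0},
    {"linear": [0, 0, -0.46], "turn": 0},
    {"linear": [0, 0, -0.46], "turn": 0}
  ]
}}

```text
clock: 33.87
eef_pos: [582.4, 231.8, 224.8]
tool_rot: [[-0.997, 0.08, 0.001], [0.08, 0.997, 0.0], [-0.001, 0.0, -1.0]]
contact_force: [-0.0, -0.9, -6.6]
opening: 59.6
grasp_force: 30.0
```

>>> {"name": "move_arm", "arguments": {
  "moves": [
    {"linear": [0.017, -0.08, 0], "turn": 0},
    {"linear": [0.045, -0.21, 0], "turn": 0},
    {"linear": [0.074, -0.35, 0], "turn": 0},
    {"linear": [0.106, -0.5, 0], "turn": 0},
    {"linear": [0.138, -0.65, 0], "turn": 0},
    {"linear": [0.17, -0.8, 0], "turn": 0},
    {"linear": [0.2, -0.94, 0], "turn": 0},
    {"linear": [0.21, -0.99, 0], "turn": 0}
  ]
}}

```text
clock: 34.53
eef_pos: [507.3, -14.3, 221.5]
tool_rot: [[-0.997, 0.082, -0.005], [0.082, 0.997, -0.001], [0.005, -0.001, -1.0]]
contact_force: [-1.0, 0.4, -5.2]
opening: 59.9
grasp_force: 30.0
```

>>> {"name": "move_arm", "arguments": {
  "moves": [
    {"linear": [0.01, -0.044, 0], "turn": 0},
    {"linear": [0.01, -0.044, 0], "turn": 0},
    {"linear": [0.01, -0.044, 0], "turn": 0},
    {"linear": [0.01, -0.044, 0], "turn": 0},
    {"linear": [0.01, -0.044, 0], "turn": 0}
  ]
}}

```text
clock: 34.95
eef_pos: [506.8, -20.5, 223.5]
tool_rot: [[-0.997, 0.078, -0.001], [0.078, 0.997, 0.001], [0.001, 0.001, -1.0]]
contact_force: [0.3, 0.4, -6.0]
opening: 60.0
grasp_force: 30.0
```

```bash
python3 - <<'E'
from plan import *
viewer.read_camera("top"); print(cur())
plan([(507.2,-21.6,104,np.pi/2-.0825)])
E
```

```text
[506.8973 -20.5102 223.6509   1.4926]
0 lin [-0.002, -0.004, 0.479] turn 0.0014 rows 4 -> [507.2, -21.6, 104.0, 1.5]
```

>>> {"name": "move_arm", "arguments": {
  "moves": [
    {"linear": [-0.001, -0.003, 0.06], "turn": 0.001},
    {"linear": [-0.001, -0.003, 0.16], "turn": 0.001},
    {"linear": [-0.001, -0.003, 0.27], "turn": 0.001},
    {"linear": [-0.001, -0.003, 0.37], "turn": 0.001},
    {"linear": [-0.001, -0.003, 0.44], "turn": 0.001},
    {"linear": [-0.001, -0.003, 0.47], "turn": 0.001},
    {"linear": [-0.001, -0.003, 0.479], "turn": 0.001},
    {"linear": [-0.001, -0.003, 0.479], "turn": 0.001}
  ]
}}

```text
clock: 35.67
eef_pos: [507.3, -22.0, 104.3]
tool_rot: [[-0.997, 0.082, -0.0], [0.082, 0.997, 0.0], [0.0, 0.0, -1.0]]
contact_force: [-0.4, 0.5, -6.2]
opening: 59.9
grasp_force: 30.0
```

>>> {"name": "move_arm", "arguments": {
  "moves": [
    {"linear": [0, 0, 0], "turn": 0},
    {"linear": [0, 0, 0], "turn": 0},
    {"linear": [0, 0, 0], "turn": 0}
  ]
}}

```text
clock: 35.92
eef_pos: [508.0, -22.6, 105.6]
tool_rot: [[-0.997, 0.083, 0.002], [0.083, 0.997, -0.001], [-0.002, -0.0, -1.0]]
contact_force: [-0.8, -0.1, -6.4]
opening: 59.9
grasp_force: 30.0
```

>>> {"name": "move_arm", "arguments": {
  "moves": [
    {"linear": [0.002, 0.003, 0.006], "turn": 0},
    {"linear": [0.002, 0.003, 0.012], "turn": 0},
    {"linear": [0.002, 0.003, 0.018], "turn": 0},
    {"linear": [0.002, 0.003, 0.022], "turn": 0},
    {"linear": [0.002, 0.003, 0.024], "turn": 0},
    {"linear": [0.002, 0.003, 0.024], "turn": 0},
    {"linear": [0.002, 0.003, 0.024], "turn": 0}
  ]
}}

```text
clock: 36.5
eef_pos: [507.0, -21.7, 99.9]
tool_rot: [[-0.997, 0.083, 0.0], [0.083, 0.997, -0.0], [-0.0, -0.0, -1.0]]
contact_force: [-6.3, 1.0, 10.6]
opening: 59.6
grasp_force: 30.0
```

Seated on the bin floor, so I release it and go for the jar.

>>> {"name": "move_arm", "arguments": {
  "moves": [
    {"linear": [0, 0, -0.003], "turn": 0},
    {"linear": [0, 0, -0.003], "turn": 0}
  ]
}}

```text
clock: 36.67
eef_pos: [506.9, -21.7, 99.9]
tool_rot: [[-0.997, 0.083, 0.001], [0.083, 0.997, -0.0], [-0.001, -0.0, -1.0]]
contact_force: [-3.8, 0.5, 6.3]
opening: 59.9
grasp_force: 30.0
```

>>> {"name": "move_arm", "arguments": {
  "moves": [
    {"linear": [0, 0, 0], "turn": 0},
    {"linear": [0, 0, 0], "turn": 0},
    {"linear": [0, 0, 0], "turn": 0},
    {"linear": [0, 0, 0], "turn": 0},
    {"linear": [0, 0, 0], "turn": 0},
    {"linear": [0, 0, 0], "turn": 0}
  ],
  "claw": 88
}}

```text
clock: 37.17
eef_pos: [506.6, -21.6, 98.9]
tool_rot: [[-0.997, 0.083, 0.0], [0.083, 0.997, -0.0], [-0.0, -0.0, -1.0]]
contact_force: [-0.1, 0.0, -0.4]
opening: 88.1
grasp_force: 0.0
```

>>> {"name": "move_arm", "arguments": {
  "moves": [
    {"linear": [0, 0, -0.06], "turn": 0},
    {"linear": [0, 0, -0.18], "turn": 0},
    {"linear": [0, 0, -0.32], "turn": 0},
    {"linear": [0, 0, -0.47], "turn": 0},
    {"linear": [0, 0, -0.6], "turn": 0},
    {"linear": [0, 0, -0.66], "turn": 0},
    {"linear": [0, 0, -0.66], "turn": 0}
  ]
}}

```text
clock: 37.75
eef_pos: [508.9, -22.2, 268.7]
tool_rot: [[-0.997, 0.083, 0.008], [0.083, 0.997, -0.002], [-0.008, -0.002, -1.0]]
contact_force: [0.3, -0.1, 0.5]
opening: 88.1
grasp_force: 0.0
```

```bash
python3 - <<'E'
from plan import *
viewer.read_camera("top"); viewer.read_camera("top"); print(cur())
plan([(520.5,367.5,265,np.pi/2-.0825)])
E
```

```text
[506.5901 -21.6017 263.8081   1.4878]
0 lin [0.037, 0.778, -0.002] turn -0.0001 rows 6 -> [513.5, 172.9, 264.4, 1.5]
0 lin [0.037, 0.778, -0.002] turn -0.0001 rows 6 -> [520.4, 367.5, 264.9, 1.5]
```

>>> {"name": "move_arm", "arguments": {
  "moves": [
    {"linear": [0.006, 0.12, 0], "turn": 0},
    {"linear": [0.013, 0.27, 0], "turn": 0},
    {"linear": [0.02, 0.43, 0], "turn": 0},
    {"linear": [0.028, 0.59, 0], "turn": 0},
    {"linear": [0.036, 0.75, 0], "turn": 0},
    {"linear": [0.037, 0.778, 0], "turn": 0}
  ]
}}

```text
clock: 38.35
eef_pos: [511.6, 177.9, 261.2]
tool_rot: [[-0.997, 0.079, -0.004], [0.079, 0.997, 0.002], [0.004, 0.001, -1.0]]
contact_force: [-1.3, 0.2, -0.1]
opening: 87.9
grasp_force: 0.0
```

>>> {"name": "move_arm", "arguments": {
  "moves": [
    {"linear": [0.007, 0.15, 0], "turn": 0},
    {"linear": [0.014, 0.3, 0], "turn": 0},
    {"linear": [0.021, 0.45, 0], "turn": 0},
    {"linear": [0.029, 0.6, 0], "turn": 0},
    {"linear": [0.035, 0.72, 0], "turn": 0},
    {"linear": [0.037, 0.778, 0], "turn": 0},
    {"linear": [0.037, 0.778, 0], "turn": 0},
    {"linear": [0.037, 0.778, 0], "turn": 0}
  ]
}}

```text
clock: 39.02
eef_pos: [519.8, 366.9, 261.9]
tool_rot: [[-0.997, 0.082, -0.003], [0.082, 0.997, -0.002], [0.003, -0.002, -1.0]]
contact_force: [-0.4, -0.6, 0.4]
opening: 88.0
grasp_force: 0.0
```

>>> {"name": "move_arm", "arguments": {
  "moves": [
    {"linear": [0, 0, 0], "turn": 0},
    {"linear": [0, 0, 0], "turn": 0},
    {"linear": [0, 0, 0], "turn": 0}
  ]
}}

```text
clock: 39.27
eef_pos: [520.8, 366.1, 264.0]
tool_rot: [[-0.996, 0.085, 0.0], [0.085, 0.996, -0.0], [-0.0, -0.0, -1.0]]
contact_force: [-0.8, -0.7, -0.1]
opening: 88.0
grasp_force: 0.0
```

```bash
python3 w.py brd2 jar; python3 - <<'E'
from plan import *
import pickle
D,_=pickle.load(open("w_brd2.pkl","rb")); cal=viewer.get_calibration("wrist")
V=np.array(cal["view"]); R=np.array(telemetry.state()["tool_rot"]); V[:3,3]-=V[:3,:3]@(R@[0,1.4,0]); cal["view"]=V
valid=np.ones((400,640)); valid[235:]=0
print(fit(M["jar"],[521,368,0],[(D["jar"][0]["pixels"]*valid,cal,valid)],yaw=False,z=15))
print(cur()); plan([(521.2,368,127,np.pi/2-.0825)])
E
```

```text
jar [(0.81, [320, 190, 76, 92])]
[520.7516 366.5385 264.2447   1.4864] [ 0.4273  0.2971  1.4142 -0.0001  1.43   -1.059 ] 39.3667
(array([516.991 , 365.8566,   0.    ]), np.float64(0.027367271364736177))
[520.7516 366.5385 264.2447   1.4864]
0 lin [-0.001, 0.006, 0.549] turn -0.0006 rows 5 -> [521.2, 368.0, 127.0, 1.5]
```

```bash
python3 - <<'E'
from plan import *
print(cur()); plan([(517.8,366.6,127,np.pi/2-.0825)])
E
```

```text
[520.7516 366.5385 264.2447   1.4864]
0 lin [0.012, -0.001, 0.549] turn -0.0006 rows 5 -> [517.8, 366.6, 127.0, 1.5]
```

>>> {"name": "move_arm", "arguments": {
  "moves": [
    {"linear": [0.012, -0.001, 0.08], "turn": 0},
    {"linear": [0.012, -0.001, 0.21], "turn": 0},
    {"linear": [0.012, -0.001, 0.34], "turn": 0},
    {"linear": [0.012, -0.001, 0.44], "turn": 0},
    {"linear": [0.012, -0.001, 0.51], "turn": 0},
    {"linear": [0.012, -0.001, 0.549], "turn": 0},
    {"linear": [0.012, -0.001, 0.549], "turn": 0},
    {"linear": [0.012, -0.001, 0.549], "turn": 0}
  ]
}}

```text
clock: 40.03
eef_pos: [517.7, 367.4, 127.2]
tool_rot: [[-0.997, 0.083, 0.0], [0.083, 0.997, 0.0], [-0.0, 0.0, -1.0]]
contact_force: [0.4, -0.7, 0.3]
opening: 87.8
grasp_force: 0.0
```

>>> {"name": "move_arm", "arguments": {
  "moves": [
    {"linear": [0, 0, 0], "turn": 0},
    {"linear": [0, 0, 0], "turn": 0},
    {"linear": [0, 0, 0], "turn": 0},
    {"linear": [0, 0, 0], "turn": 0},
    {"linear": [0, 0, 0], "turn": 0},
    {"linear": [0, 0, 0], "turn": 0},
    {"linear": [0, 0, 0], "turn": 0},
    {"linear": [0, 0, 0], "turn": 0}
  ],
  "claw": 56,
  "grip_force": 30
}}

```text
clock: 40.7
eef_pos: [518.1, 367.5, 127.8]
tool_rot: [[-0.997, 0.083, 0.002], [0.083, 0.997, 0.0], [-0.002, 0.0, -1.0]]
contact_force: [-1.3, -2.4, 5.2]
opening: 61.2
grasp_force: 30.0
```

```bash
python3 - <<'E'
from plan import *
p=cur(); print(p)
plan([(p[0],p[1],p[2]+110,None),(435.3,-15.3,p[2]+110,np.pi/2-.0825)])
E
```

```text
[518.0563 367.5236 127.7898   1.4878]
0 lin [0.0, 0.0, -0.44] turn -0.0 rows 4 -> [518.1, 367.5, 237.8, 1.5]
1 lin [0.101, -0.777, 0.0] turn -0.0001 rows 6 -> [476.7, 176.1, 237.8, 1.5]
1 lin [0.102, -0.777, 0.0] turn -0.0001 rows 6 -> [435.4, -15.4, 237.8, 1.5]
```

>>> {"name": "move_arm", "arguments": {
  "moves": [
    {"linear": [0, 0, -0.05], "turn": 0},
    {"linear": [0, 0, -0.15], "turn": 0},
    {"linear": [0, 0, -0.28], "turn": 0},
    {"linear": [0, 0, -0.42], "turn": 0},
    {"linear": [0, 0, -0.54], "turn": 0},
    {"linear": [0, 0, -0.6], "turn": 0},
    {"linear": [0, 0, -0.62], "turn": 0},
    {"linear": [0, 0, -0.62], "turn": 0}
  ]
}}

```text
clock: 41.37
eef_pos: [517.3, 367.9, 282.6]
tool_rot: [[-0.997, 0.083, 0.001], [0.083, 0.997, 0.001], [-0.001, 0.001, -1.0]]
contact_force: [-0.4, -0.1, -6.0]
opening: 61.4
grasp_force: 30.0
```

>>> {"name": "move_arm", "arguments": {
  "moves": [
    {"linear": [0.008, -0.06, 0], "turn": 0},
    {"linear": [0.025, -0.19, 0], "turn": 0},
    {"linear": [0.044, -0.34, 0], "turn": 0},
    {"linear": [0.064, -0.49, 0], "turn": 0},
    {"linear": [0.083, -0.64, 0], "turn": 0},
    {"linear": [0.101, -0.777, 0], "turn": 0}
  ]
}}

```text
clock: 41.87
eef_pos: [473.7, 174.3, 278.7]
tool_rot: [[-0.997, 0.083, -0.005], [0.083, 0.997, -0.001], [0.005, -0.001, -1.0]]
contact_force: [1.1, -0.4, -5.8]
opening: 61.4
grasp_force: 30.0
```

>>> {"name": "move_arm", "arguments": {
  "moves": [
    {"linear": [0.02, -0.15, 0], "turn": 0},
    {"linear": [0.04, -0.3, 0], "turn": 0},
    {"linear": [0.06, -0.45, 0], "turn": 0},
    {"linear": [0.079, -0.6, 0], "turn": 0},
    {"linear": [0.094, -0.71, 0], "turn": 0},
    {"linear": [0.102, -0.777, 0], "turn": 0},
    {"linear": [0.102, -0.777, 0], "turn": 0},
    {"linear": [0.102, -0.777, 0], "turn": 0}
  ]
}}

```text
clock: 42.53
eef_pos: [433.4, -15.6, 279.7]
tool_rot: [[-0.996, 0.085, -0.003], [0.085, 0.996, 0.002], [0.004, 0.001, -1.0]]
contact_force: [-0.9, -0.3, -5.8]
opening: 61.6
grasp_force: 30.0
```

```bash
python3 - <<'E'
from plan import *
viewer.read_camera("top"); viewer.read_camera("top"); viewer.read_camera("top"); viewer.read_camera("top"); print(cur())
plan([(435.3,-15.3,123,np.pi/2-.0825)])
E
```

```text
[434.3398 -14.2904 280.9407   1.4892]
0 lin [-0.004, -0.004, 0.632] turn 0.0003 rows 5 -> [435.3, -15.3, 123.0, 1.5]
```

>>> {"name": "move_arm", "arguments": {
  "moves": [
    {"linear": [-0.003, -0.003, 0.06], "turn": 0},
    {"linear": [-0.003, -0.003, 0.18], "turn": 0},
    {"linear": [-0.003, -0.003, 0.32], "turn": 0},
    {"linear": [-0.003, -0.003, 0.44], "turn": 0},
    {"linear": [-0.003, -0.003, 0.54], "turn": 0},
    {"linear": [-0.003, -0.003, 0.6], "turn": 0},
    {"linear": [-0.003, -0.003, 0.632], "turn": 0},
    {"linear": [-0.003, -0.003, 0.632], "turn": 0}
  ]
}}

```text
clock: 43.4
eef_pos: [434.1, -15.0, 122.0]
tool_rot: [[-0.997, 0.082, -0.004], [0.082, 0.997, 0.001], [0.004, 0.001, -1.0]]
contact_force: [0.3, -0.1, -5.6]
opening: 61.5
grasp_force: 30.0
```

>>> {"name": "move_arm", "arguments": {
  "moves": [
    {"linear": [0, 0, 0], "turn": 0},
    {"linear": [0, 0, 0], "turn": 0},
    {"linear": [0, 0, 0], "turn": 0}
  ]
}}

```text
clock: 43.65
eef_pos: [436.5, -16.4, 125.2]
tool_rot: [[-0.997, 0.083, 0.003], [0.083, 0.997, -0.001], [-0.003, -0.001, -1.0]]
contact_force: [0.4, 0.7, -6.7]
opening: 60.9
grasp_force: 30.0
```

>>> {"name": "move_arm", "arguments": {
  "moves": [
    {"linear": [0.003, 0.003, 0.008], "turn": 0},
    {"linear": [0.003, 0.003, 0.016], "turn": 0},
    {"linear": [0.003, 0.003, 0.022], "turn": 0},
    {"linear": [0.003, 0.003, 0.026], "turn": 0},
    {"linear": [0.003, 0.003, 0.028], "turn": 0},
    {"linear": [0.003, 0.003, 0.028], "turn": 0},
    {"linear": [0.003, 0.003, 0.028], "turn": 0}
  ]
}}

```text
clock: 44.23
eef_pos: [435.5, -15.6, 117.8]
tool_rot: [[-0.997, 0.083, 0.002], [0.083, 0.997, -0.0], [-0.002, -0.0, -1.0]]
contact_force: [-1.2, 0.5, 5.7]
opening: 61.5
grasp_force: 29.9
```

>>> {"name": "move_arm", "arguments": {
  "moves": [
    {"linear": [0, 0, -0.001], "turn": 0},
    {"linear": [0, 0, -0.001], "turn": 0},
    {"linear": [0, 0, -0.001], "turn": 0},
    {"linear": [0, 0, -0.001], "turn": 0},
    {"linear": [0, 0, -0.001], "turn": 0},
    {"linear": [0, 0, -0.001], "turn": 0}
  ],
  "claw": 88
}}

```text
clock: 44.73
eef_pos: [434.6, -15.3, 116.9]
tool_rot: [[-0.997, 0.083, -0.0], [0.083, 0.997, 0.0], [0.0, 0.0, -1.0]]
contact_force: [-0.5, 0.2, -0.5]
opening: 88.3
grasp_force: 0.0
```

>>> {"name": "move_arm", "arguments": {
  "moves": [
    {"linear": [0, 0, -0.06], "turn": 0},
    {"linear": [0, 0, -0.18], "turn": 0},
    {"linear": [0, 0, -0.32], "turn": 0},
    {"linear": [0, 0, -0.47], "turn": 0},
    {"linear": [0, 0, -0.62], "turn": 0},
    {"linear": [0, 0, -0.77], "turn": 0},
    {"linear": [0, 0, -0.88], "turn": 0},
    {"linear": [0, 0, -0.9], "turn": 0}
  ]
}}

```text
clock: 45.4
eef_pos: [436.6, -15.9, 347.8]
tool_rot: [[-0.997, 0.083, 0.009], [0.083, 0.997, -0.003], [-0.009, -0.002, -1.0]]
contact_force: [0.1, -0.7, -0.1]
opening: 88.2
grasp_force: 0.0
```

>>> {"name": "move_arm", "arguments": {
  "moves": [
    {"linear": [-0.06, 0, -0.1], "turn": 0},
    {"linear": [-0.1, 0, -0.2], "turn": 0},
    {"linear": [-0.1, 0, -0.25], "turn": 0},
    {"linear": [-0.1, 0, -0.25], "turn": 0},
    {"linear": [-0.1, 0, -0.25], "turn": 0},
    {"linear": [-0.1, 0, -0.25], "turn": 0},
    {"linear": [-0.1, 0, -0.25], "turn": 0},
    {"linear": [-0.1, 0, -0.25], "turn": 0}
  ]
}}

```text
clock: 46.07
eef_pos: [458.8, -17.3, 403.1]
tool_rot: [[-0.997, 0.083, -0.002], [0.083, 0.997, 0.001], [0.002, 0.0, -1.0]]
contact_force: [-1.1, 0.0, 0.1]
opening: 88.0
grasp_force: 0.0
```

```bash
python3 w.py fin bin canister jar new_tin old_tin scale; python3 - <<'E'
from plan import *
import pickle
D,_=pickle.load(open("w_fin.pkl","rb")); cal=viewer.get_calibration("wrist")
V=np.array(cal["view"]); R=np.array(telemetry.state()["tool_rot"]); V[:3,3]-=V[:3,:3]@(R@[0,1.4,0]); cal["view"]=V
q=[513.3,-21.5,-.0815]
g=lambda n:D[n][0]["pixels"]; valid=np.ones((400,640)); valid[245:]=0
for n in("canister","jar"):
    p0=[*bp(-6 if n=="canister" else -78,0,q),-.0815]
    t,e=fit([x*1.0 for x in M[n]],p0,[((g(n)).astype(float),cal)],yaw=n=="canister",z=5); d=t[:2]-q[:2]; c,s=np.cos(q[2]),np.sin(q[2]); print(n,t,e,c*d[0]+s*d[1],-s*d[0]+c*d[1])
u=g("bin")|g("canister")|g("jar")|g("new_tin")
qq,e=fit(M["bin_all"],q,[(u*valid,cal,valid)]); print(qq,e)
im=cv2.imread("pics/w_fin.png")
for P in [cyl(29,175,175,-78),cyl(29.5,65,65,62),box(-36,24,-30,30,155,155),box(-125,125,-42,42,80,80),box(-129,129,-46,46,0,80)]:
    h=cv2.convexHull(proj(place(P,qq),cal).astype(np.float32)); cv2.polylines(im,[np.round(h*16).astype(np.int32)],True,(0,255,0),1,shift=4)
cv2.imwrite("pics/ov_fin.png",im)
E
```

```text
bin [(0.84, [318, 184, 58, 150])]
canister [(0.69, [318, 192, 47, 51]), (0.46, [472, 279, 13, 16])]
jar [(0.58, [318, 148, 46, 53]), (0.25, [490, 184, 133, 90])]
new_tin [(0.97, [317, 229, 28, 16])]
old_tin [(0.8, [153, 220, 47, 35])]
scale [(0.89, [37, 195, 74, 103]), (0.83, [160, 203, 84, 94]), (0.69, [46, 54, 93, 104])]
[459.4812 -17.4336 404.4053   1.4878] [-0.297  -0.1749  1.6368 -0.      1.6798 -1.7848] 46.4167
canister [508.2569 -22.9476  -0.0851] 0.18933872353722364 -4.908524445410233 -1.8533759204113125
jar [436.0843 -18.1032  -0.0815] 0.036237834050426423 -77.23590944244079 -2.900588707849258
[515.3691 -22.5013  -0.0834] 0.04022362664073894
```

View pics/ov_fin.png

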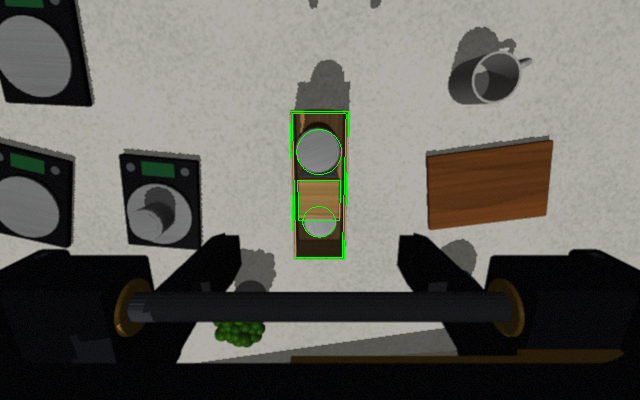

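Everything is back in the bin where the outlines predict: jar (318,150), canister (319,198), new tin (319,222). The old tin is on the pan (153,220). One numeric check that the old tin is centred, then I hand in.

```bash
python3 - <<'E'
from plan import *
viewer.read_camera("wrist"); cal=viewer.get_calibration("wrist")
o=viewer.outline_of("wrist","old_tin")[0]["pixels"]; t,e=fit(M["old_tin"],[552,-336,0],[(o*1.,cal)],yaw=False,z=24)
s=min(viewer.outline_of("wrist","scale"),key=lambda d:np.hypot(*(np.array(d["box"][:2])-[160,203])))["pixels"]|o
q,e2=fit(M["scale"]+[cyl(29.3,24,72)],[552,-336,-.175],[(s*1.,cal)]); print(t,e,q,e2,t-q)
E
```

```text
[ 552.8851 -335.4153    0.    ] 0.03621701536669504 [ 552.5558 -335.4724   -0.1769] 0.062094059701238165 [0.3293 0.057  0.1769]
```

```bash
python3 -c "
from cell import arm
print(arm.job_done())"
```

```text
the job is handed in; nothing more can be done
None
```

The job is handed in at about 47 s: the old tin stands in the middle of the scale's pan, the new tin is in its place at the back of the bin, the canister and jar are back where they stood, all four are upright, and the arm stayed clear of the mug, vase and plant.

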